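# Level the engraving table and load a brass fob

### The job

Turn the two black knobs of the small engraving table until its aluminium platform sits level, flush with the four corner pillars. Then take the top brass fob from the spring dispenser and lay it, without dropping it, flat on the middle of the platform, lengthwise between the two end stops. Leave the other fobs in the dispenser, the platform level, and the rest of the counter undisturbed.

Things in the scene. Friction and masses are not known exactly. Their poses are not given: they have to be found in the camera images.
- leveller: engraving table fixed to the counter; dark base 14 mm thick, reaching 148 mm to -x, 83 to +x, 64 to +-y; a dark arm reaches 125 mm to +y. Origin on the counter under the platform's middle, axes those of the level platform. Four 10 mm square pillars at the platform's corners (x +-76, y +-55 mm); their tops, 66 mm up, are flush with the platform's top when level
- platform_mid (a point): centre of the top face of the aluminium platform (136 x 110 mm, x, y), 66 mm above the counter, marked by a thin dark cross; its axes tilt with the platform, z is the face's normal. At the -x and +x ends a stop 8 mm wide, 9 mm high crosses it, 120 mm clear between them. The platform swivels about its middle, 8 mm below this point; its ears ride on the knobs' screws
- tilt_fore (a joint): tilt of the platform about its y axis, rad, 0 = level; positive = its -x edge (at the fore knob) is high. Turning the fore knob clockwise seen from above raises that edge, 0.07 rad of tilt per rad of knob; it stays where left. Starts between about -0.105 and -0.045
- tilt_side (a joint): tilt of the platform about its x axis, rad, 0 = level; positive = its +y edge (at the side knob) is high. Turning the side knob clockwise seen from above raises that edge, 0.07 rad of tilt per rad of knob; it stays where left. Starts between about -0.1 and +0.1
- fore_knob_top (a point): centre of the top of the fore knob: round ribbed black knob, 50 mm diameter, 26 mm tall (88 to 114 mm above the counter), 108 mm to -x of the leveller's middle. Friction 0.06 N m; grip it across its diameter at any angle. It turns in place, without rising
- side_knob_top (a point): centre of the top of the side knob, alike, 100 mm to +y of the leveller's middle. It stands on the arm, which leans with tilt_fore (not with tilt_side): it is upright, 88 to 114 mm above the counter, once tilt_fore is 0
- dispenser: spring dispenser fixed to the counter: open-topped steel magazine 110 x 57 mm outside (x, y), foot 130 x 80, rim 49 mm above the counter, walls 6 mm, origin on the counter under its centre, x along the fobs. A spring floor lifts the stack as fobs are taken: the uppermost one's top is always about 58 mm above the counter, 9 mm proud of the rim (yields 1 mm per 0.32 N)
- fob_top: solid brass hotel-key fob, plain slab 95 x 42 x 12 mm (x, y, z), 0.39 kg, a dark ring hole near its +x end; origin in the centre of its underside, x along its length, z up. The uppermost of three in the dispenser, its underside 46 mm above the counter at the start
- fob_mid: solid brass hotel-key fob, plain slab 95 x 42 x 12 mm (x, y, z), 0.39 kg, a dark ring hole near its +x end; origin in the centre of its underside, x along its length, z up. The second in the dispenser; rises 12 mm when the top one is taken
- fob_low: solid brass hotel-key fob, plain slab 95 x 42 x 12 mm (x, y, z), 0.39 kg, a dark ring hole near its +x end; origin in the centre of its underside, x along its length, z up. The lowest in the dispenser
- padlock: bystander: steel combination padlock lying flat, 120 x 46 x 26 mm with its shackle, loose
- euro_cylinder: bystander: brass euro-profile lock cylinder, 70 x 17 x 33 mm, loose
- key_shell: bystander: black plastic remote-key shell, 85 x 38 x 14 mm, loose
- cutter_tin: bystander: round blue tin of spare cutters, 93 mm diameter, 55 mm high, loose
- screwdriver: bystander: screwdriver lying on the counter, loose
- bench_brush: bystander: brush lying on the counter, loose
There are look-alikes about, which are no part of the job. What is shaped like the fob_top but white is not meant. Leave any pink look-alike of the dispenser alone.

How it is judged:
By the outcome, as a careful person would: the job done as asked, in the order asked, and still so for the second after the job is handed in, with the robot touching nothing.
It also fails if it takes over 54 s, if anything falls off the work surface, if the arm or the gripper's body presses on something with over 40 N, if the wrist force passes 120 N, or if a joint passes its speed limit or range.

### The arm

A 6-joint arm with a two-finger parallel gripper is mounted at the origin on the work surface. World frame = base frame: x ahead of the robot, y to its left, z up, the work surface at z = 0. Lengths are in mm, angles in rad, forces in N, time in s.
With the tool pointing down it reaches from about 250 to 725 mm from the base axis. Payload 9.7 kg.
Tool frame: the origin (TCP) lies midway between the tips of the shut fingers; the grasp point (between the pads) lies 19 mm behind it; z points along the fingers, y is the direction in which the jaws open and shut (so a half turn about z gives the same grasp; the last joint's range is limited). The gripper opens to 85 mm and grips with 20 to 120 N. Pads are 22 mm wide; open, the fingers measure 114 mm over their backs; the gripper's body (76 mm by 85 mm) begins 54 mm behind the grasp point. The pads swing forward as they close: fully open they stand 13 mm farther back than shut.
Start: joints at [1.323, 0.087, 0.176, 1.66, 0, 1.571], TCP at [134.897, 533.198, 231.284] pointing down, gripper open.
Joint ranges: [-3.13, 3.13], [-0.85, 1.81], [-1.15, 1.24], [-2.2, 2.28], [-1.44, 1.52], [-3.14, 3.14]. Speed limits (rad/s): [2.22, 2.22, 2.57, 3.14, 3.14, 3.14].

### API

Orientations are given as [roll, pitch, yaw] about the fixed x, y, z axes, in that order (R = Rz(yaw) Ry(pitch) Rx(roll)).
In Python, from plant import readout, cams, hand_in gives the robot as it stands.
- The arm moves only by the tool move_arm, never from a script. Its argument "targets" is a list of rows, each an object with "linear": the shift along the world's x, y, z in units of 40 mm (1.0 is 40 mm), a list of three; "angular": the turn, a rotation vector about the world's x, y, z in units of 4 degrees (1.0 is 4 degrees), a list of three; "hand": the closure, from -1 (fully open) to 1 (shut), so that 0 is half open. In form: [{"linear": [x, y, z], "angular": [wx, wy, wz], "hand": hand}, ...]. A call has exactly 5 rows; each row shifts and turns the commanded pose from where the row before left it; what a row does not reach is not made up. A row lasts 1/10 s, in which the tool goes at most 50 mm and 8.59 degrees, less where a joint would pass 70% of its speed; a pose out of reach is approached as far as the arm can. A call with a number of a shift or a turn outside -1 to 1 is refused whole. A call with a gripper value outside its range is refused whole. The fingers move at their own pace and stop on an object; the grip force is fixed at half the most. Time passes only in rows, so rows that do not move let the fingers close, or fill a call up. It gives the time, the measured TCP pose, the force and the opening at its end, in the units of the state.
- readout.read_state(): the state, without advancing time (a new reading comes with each control period).
- cams.get_image(name): name is "side" or "top" or "wrist"; returns a dict with "img" (400x640x3 uint8, red, green, blue), "mtx" (3x3 intrinsics, pixels), "R" (3x3) and "t" (3): a world point X has camera coordinates R X + t. Camera axes: x right, y down, z forward; pixel columns grow to the right and rows downward; lengths in mm; the calibration is good to about 2 mm. A picture is of the moment at which its call begins. There is no depth.
- hand_in(): hands the job in, once; it reports no verdict.
The state is a dict: "clock": time; "qpos": joint angles; "joint_velocities": joint speeds; "tau": joint torques, N m; "tcp_pos": TCP position; "orientation": TCP orientation; "force": force on the tool from outside, world axes, zero at the start; "moment": the same for the moment, N m; "finger_gap": finger opening in mm.
Only numpy, scipy, OpenCV 4.12 (cv2) and the standard library are available. Lean on these libraries where they do the work, as an engineer would, in place of code of your own. Each camera call takes 0.05 s, during which the arm holds its last target.

## Working session

There is one attempt and no reset: what is moved stays moved. The work goes in short steps, Python scripts to look and compute and a tool call to move; the robot and the scene stay as the last step left them, time stands still between calls to the robot, and variables do not carry over. Pictures are saved under pics/ and viewed, and the job is handed in when it is done.

Besides the shell and the picture viewer there is one more tool, called after "Request:" as a command line: name --argument value ..., lists and objects as JSON in quotes. move_arm: Moves the arm, as the interface text tells. Shifts and turns lie within -1 to 1; 1 stands for 40 mm of shift or 4 degrees of turn. Its arguments: {"type":"object","properties":{"targets":{"type":"array","items":{"type":"object","properties":{"linear":{"type":"array","items":{"type":"number","minimum":-1,"maximum":1}},"angular":{"type":"array","items":{"type":"number","minimum":-1,"maximum":1}},"hand":{"type":"number"}}}}},"required":["targets"]}

```bash
ls; mkdir -p pics; cat > h.py <<'E'
import numpy as np, cv2
from plant import readout, cams, hand_in
def grab(name, fn):
    d=cams.get_image(name)
    cv2.imwrite(fn, d["img"][:,:,::-1])
    np.savez(fn.replace('.png','.npz'), **{k:np.array(v) for k,v in d.items()})
    return d
def load(fn): return np.load(fn.replace('.png','.npz'))
def ray(d,u,v):
    K=d["mtx"];R=d["R"];t=d["t"].reshape(3)
    c=-R.T@t; w=R.T@np.linalg.solve(K,[u,v,1.]); return c,w/np.linalg.norm(w)
def onz(d,u,v,z):
    c,w=ray(d,u,v); return c+w*(z-c[2])/w[2]
def tri(*obs):
    A=np.zeros((3,3));b=np.zeros(3);L=[]
    for d,u,v in obs:
        c,w=ray(d,u,v);P=np.eye(3)-np.outer(w,w);A+=P;b+=P@c;L.append((c,w))
    X=np.linalg.solve(A,b); return X,[np.linalg.norm((np.eye(3)-np.outer(w,w))@(X-c)) for c,w in L]
def proj(d,X):
    p=d["mtx"]@(d["R"]@np.array(X,float)+d["t"].reshape(3)); return p[:2]/p[2]
E
python3 - <<'E'
from h import *
for n in("side","top","wrist"): 
    d=grab(n,f"pics/{n}0.png"); print(n,-d["R"].T@d["t"].reshape(3))
print(readout.read_state())
E
```

```text
pics
side [  806.43712951 -1375.27281424  1037.03787858]
top [ 257.46139973  -15.30858461 1361.33221478]
wrist [ 60.86989928 552.08359958 373.13889345]
{'clock': 0.15, 'qpos': array([1.32299323e+00, 8.73481091e-02, 1.75286795e-01, 1.65979300e+00,
       1.17680261e-05, 1.57081642e+00]), 'joint_velocities': array([-0.00170507, -0.00139204,  0.00301998, -0.00099784, -0.00061852,
        0.00064834]), 'tau': array([-1.03768311e-03, -5.20759499e+01,  4.65044904e+01,  1.38532376e-02,
       -1.79572692e-05, -6.14500919e-06]), 'tcp_pos': array([134.85344689, 533.02474149, 230.72295918]), 'orientation': array([-3.14053467e+00, -1.17467577e-05,  2.89376945e+00]), 'force': array([-0.3983138 ,  0.24761204, -0.33152761]), 'moment': array([ 0.06342469, -0.01670503, -0.00393063]), 'finger_gap': 85.4896360546912}
```

View pics/top0.png

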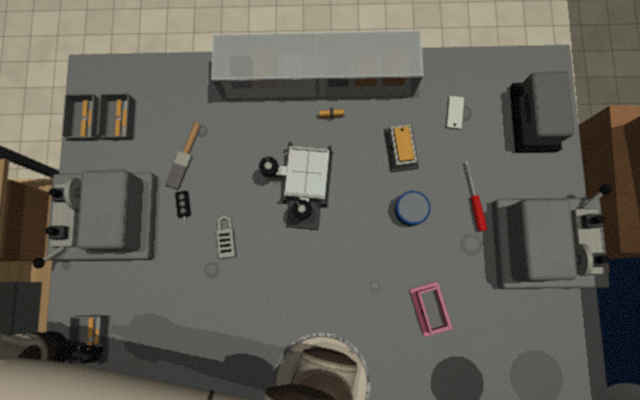

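View pics/side0.png

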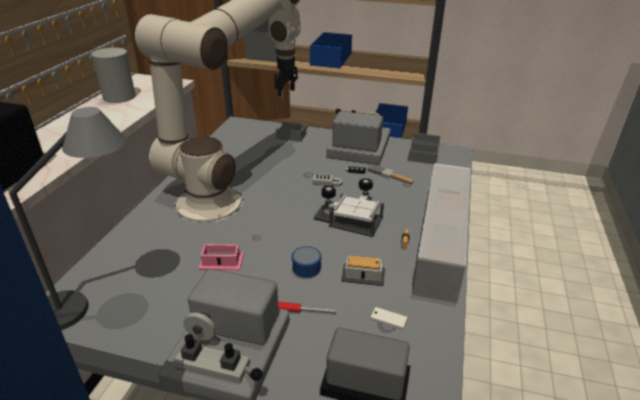

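View pics/wrist0.png

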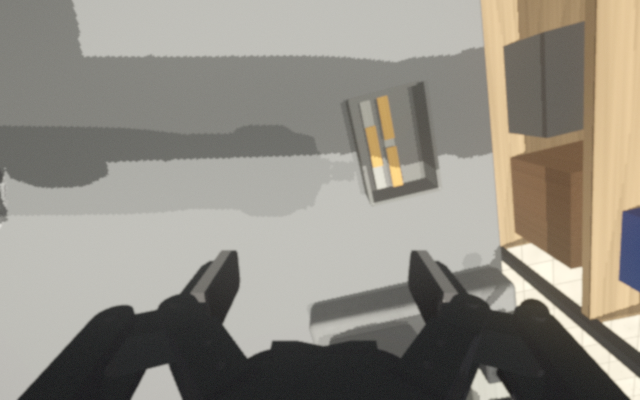

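Top view: the platform is at (307,172), the fore knob at (301,209), the side knob at (270,167), and the dispenser with its fob at (403,146). The pink frame and the white slab are decoys. Next I zoom in.

```bash
python3 - <<'E'
from h import *
t=cv2.imread("pics/top0.png");s=cv2.imread("pics/side0.png")
a=cv2.resize(t[110:240,240:440],None,fx=4,fy=4,interpolation=cv2.INTER_CUBIC)
b=cv2.resize(s[165:295,300:420],None,fx=4.5,fy=4.5,interpolation=cv2.INTER_CUBIC)
cv2.imwrite("pics/topz.png",a);cv2.imwrite("pics/sidez.png",b)
E
```

```text
(no output)
```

View pics/topz.png

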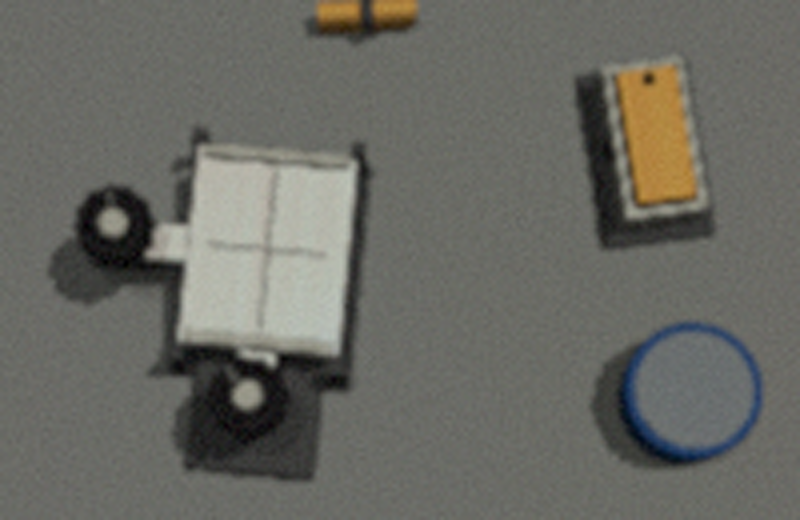

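View pics/sidez.png

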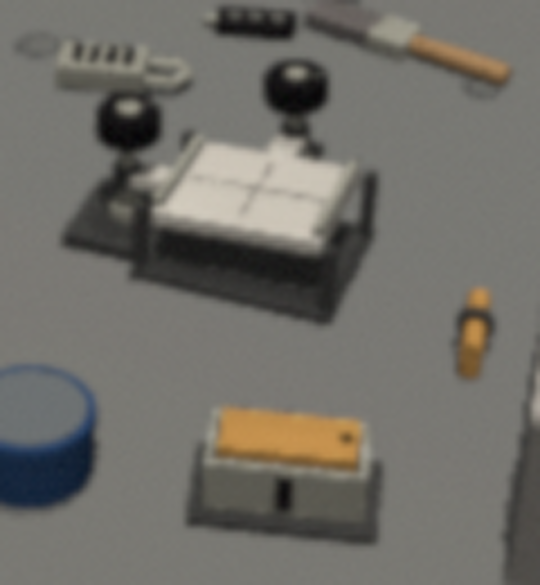

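```bash
python3 - <<'E'
from h import *
T=load("pics/top0.png");S=load("pics/side0.png")
tt=lambda u,v:(T,240+(u+.5)/4-.5,110+(v+.5)/4-.5)
ss=lambda u,v:(S,300+(u+.5)/4.5-.5,165+(v+.5)/4.5-.5)
for n,a,b in [("cross",(268,246),(258,188)),("fore",(245,395),(126,104)),("side",(112,221),(296,75)),("hole",(649,78),(347,438)),
  ("fobc",(656,135),(289,437))]:
    X,e=tri(tt(*a),ss(*b)); print(n,X.round(1),np.round(e,1))
E
```

```text
cross [559.6  31.5  67.1] [0.5 0.5]
fore [449.4  45.3 116.5] [0.1 0.1]
side [567.3 132.3 112.3] [0.3 0.3]
hole [ 676.6 -232.7   59.1] [0.9 0.9]
fobc [ 637.6 -236.6   53.8] [1.3 1.3]
```

```bash
python3 - <<'E'
from h import *
W=load("pics/wrist0.png")
s=readout.read_state();p=s["tcp_pos"]
for v in (0,200,280): print(onz(W,320,v,66)-p, onz(W,0,v,66)-p)
print(W["mtx"],W["R"])
E
```

```text
[-166.41159682   38.58618669 -164.72295918] [-238.18540288 -245.21209443 -164.72295918]
[  19.24219553   -9.00597496 -164.72295918] [ -67.65505096 -353.84813766 -164.72295918]
[ 117.89585895  -34.29574166 -164.72295918] [  23.0012755  -411.60058167 -164.72295918]
[[290.36685437   0.         323.57748179]
 [  0.         290.36685437 198.47459226]
 [  0.           0.           1.        ]] [[ 0.24477468  0.96957901 -0.00137541]
 [ 0.925969   -0.23334401  0.29687032]
 [ 0.28751828 -0.07393992 -0.95491682]]
```

Request:
move_arm --targets '[{"linear": [0.78, -0.88, 0.1], "angular": [0, 0, 0.15], "hand": -1}, {"linear": [0.78, -0.88, 0.1], "angular": [0, 0, 0.15], "hand": -1}, {"linear": [0.78, -0.88, 0.1], "angular": [0, 0, 0.15], "hand": -1}, {"linear": [0.78, -0.88, 0.1], "angular": [0, 0, 0.15], "hand": -1}, {"linear": [0.78, -0.88, 0.1], "angular": [0, 0, 0.15], "hand": -1}]'

```text
clock: 0.65
tcp_pos: [291.7, 355.6, 251.3]
orientation: [-3.142, 0.0, 2.947]
force: [0.8, 0.2, 0.3]
finger_gap: 84.9
```

Request:
move_arm --targets '[{"linear": [0.78, -0.88, 0], "angular": [0, 0, 0.15], "hand": -1}, {"linear": [0.78, -0.88, 0], "angular": [0, 0, 0.15], "hand": -1}, {"linear": [0.78, -0.88, 0], "angular": [0, 0, 0.15], "hand": -1}, {"linear": [0.78, -0.88, 0], "angular": [0, 0, 0.15], "hand": -1}, {"linear": [0.78, -0.88, 0], "angular": [0, 0, 0.15], "hand": -1}]'

```text
clock: 1.15
tcp_pos: [447.8, 179.4, 251.2]
orientation: [3.141, 0.0, 2.999]
force: [0.5, 0.7, 0.3]
finger_gap: 85.2
```

Request:
move_arm --targets '[{"linear": [0.78, -0.88, 0], "angular": [0, 0, 0.15], "hand": -1}, {"linear": [0.78, -0.88, 0], "angular": [0, 0, 0.15], "hand": -1}, {"linear": [0.78, -0.88, 0], "angular": [0, 0, 0.15], "hand": -1}, {"linear": [0.78, -0.88, 0], "angular": [0, 0, 0.15], "hand": -1}, {"linear": [0, 0, 0], "angular": [0, 0, 0], "hand": -1}]'

```text
clock: 1.65
tcp_pos: [574.0, 36.5, 249.2]
orientation: [-3.14, -0.002, 3.036]
force: [0.9, 0.8, -0.0]
finger_gap: 85.4
```

```bash
python3 - <<'E'
from h import *
s=readout.read_state()
print(s["clock"],s["tcp_pos"],s["orientation"],s["qpos"])
grab("wrist","pics/w1.png")
E
```

```text
1.65 [574.00965281  36.50908191 249.15523489] [-3.14037981e+00 -1.99561692e-03  3.03638346e+00] [ 6.39439684e-02  1.58917020e-01  2.90090532e-01  1.70414115e+00
 -8.59577410e-04  1.69152880e-01]
```

View pics/w1.png

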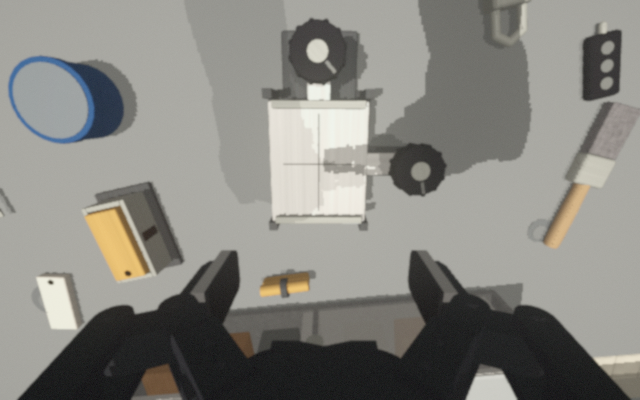

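Wrist view: the platform is centred at (318,163), the fore knob is at (317,50), and the side knob is at (420,170). The fob is at the lower left. I take a second view from above the fore knob to get a baseline.

Request:
move_arm --targets '[{"linear": [-1, 0.08, 0], "angular": [0, 0, 0], "hand": -1}, {"linear": [-1, 0.08, 0], "angular": [0, 0, 0], "hand": -1}, {"linear": [-1, 0.08, 0], "angular": [0, 0, 0], "hand": -1}, {"linear": [0, 0, 0], "angular": [0, 0, 0], "hand": -1}, {"linear": [0, 0, 0], "angular": [0, 0, 0], "hand": -1}]'

```text
clock: 2.2
tcp_pos: [450.9, 50.8, 252.1]
orientation: [3.141, 0.002, 3.042]
force: [1.2, 0.2, -1.2]
finger_gap: 85.3
```

```bash
python3 - <<'E'
from h import *
grab("wrist","pics/w2.png")
for n,(x,y,w,h) in (("w1",(240,10,220,240)),("w2",(240,110,220,240))):
    a=cv2.imread(f"pics/{n}.png")[y:y+h,x:x+w]
    cv2.imwrite(f"pics/{n}z.png",cv2.resize(a,None,fx=2.5,fy=2.5,interpolation=cv2.INTER_CUBIC))
E
```

```text
(no output)
```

View pics/w1z.png

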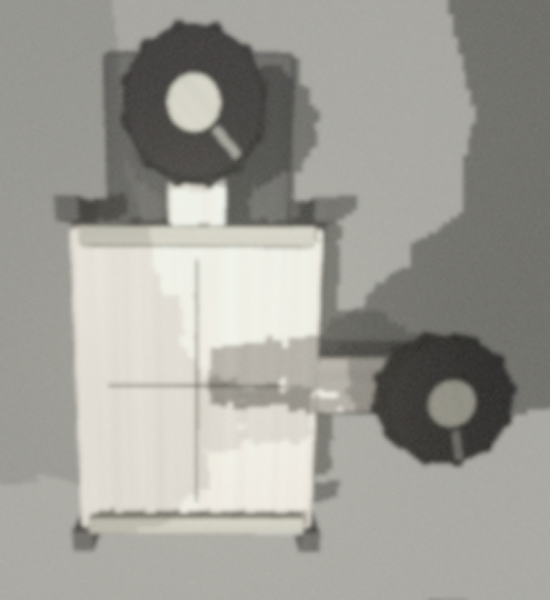

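View pics/w2z.png

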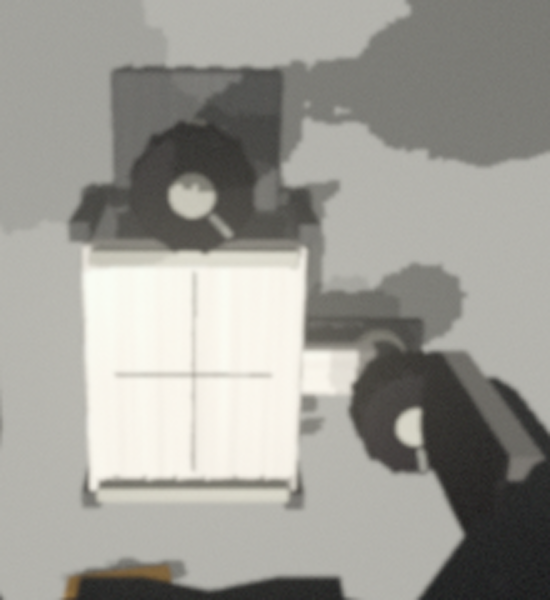

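```bash
python3 - <<'E'
from h import *
A=load("pics/w1.png");B=load("pics/w2.png")
a=lambda u,v:(A,240+(u+.5)/2.5-.5,10+(v+.5)/2.5-.5)
b=lambda u,v:(B,240+(u+.5)/2.5-.5,110+(v+.5)/2.5-.5)
P={}
for n,p,q in [("cross",(197,385),(194,375)),("-x",(197,258),(194,272)),("+x",(197,500),(194,470)),("-y",(108,385),(114,375)),("+yM",(285,385),(272,375)),
 ("c-x-y",(70,229),(83,248)),("c-x+y",(323,229),(307,250)),("c+x-y",(80,529),(91,492)),("c+x+y",(314,529),(299,492)),
 ("fore",(194,102),(193,196)),("side",(452,403),(414,427))]:
    X,e=tri(a(*p),b(*q)); P[n]=X;print(n,X.round(1),np.round(e,1))
d=P["c+x-y"]-P["c-x-y"];print("lenx",np.linalg.norm(d),np.arctan2(d[1],d[0]),d[2]/136)
d=P["c+x+y"]-P["c-x+y"];print("lenx",np.linalg.norm(d),np.arctan2(d[1],d[0]),d[2]/136)
d=P["c-x+y"]-P["c-x-y"];print("leny",np.linalg.norm(d),np.arctan2(-d[0],d[1]),d[2]/110)
d=P["c+x+y"]-P["c+x-y"];print("leny",np.linalg.norm(d),np.arctan2(-d[0],d[1]),d[2]/110)
E
```

```text
cross [556.6  32.6  67. ] [0. 0.]
-x [501.9  38.5  64.8] [0.1 0.1]
+x [610.   26.9  70.6] [0.1 0.1]
-y [552.3  -7.4  67.5] [0.1 0.1]
+yM [560.8  72.   66.5] [0.1 0.1]
c-x-y [484.5 -13.9  64.4] [0.3 0.3]
c-x+y [495.8  93.5  65.5] [0.2 0.2]
c+x-y [619.3 -29.7  69.3] [0.7 0.7]
c+x+y [631.6  80.9  67.5] [0.2 0.2]
fore [450.1  44.3 115.4] [0.2 0.2]
side [565.  131.  115.7] [0.6 0.6]
lenx 135.788633189225 -0.11685867040555283 0.0362414625597576
lenx 136.42398666388863 -0.09243725635044373 0.01447403817351484
leny 107.9520917476171 -0.10498307868666326 0.010131844637760552
leny 111.28670753462364 -0.11135913035489636 -0.016780607330685045
```

Request:
move_arm --targets '[{"linear": [0, -0.05, -0.85], "angular": [0, 0, 0], "hand": -1}, {"linear": [0, -0.05, -0.85], "angular": [0, 0, 0], "hand": -1}, {"linear": [0, -0.05, -0.85], "angular": [0, 0, 0], "hand": -1}, {"linear": [0, 0, -0.85], "angular": [0, 0, 0], "hand": -1}, {"linear": [0, 0, -0.5], "angular": [0, 0, 0], "hand": -1}]'

```text
clock: 2.75
tcp_pos: [451.2, 44.1, 92.1]
orientation: [-3.141, -0.003, 3.04]
force: [-0.3, 0.8, 0.6]
finger_gap: 85.5
```

Request:
move_arm --targets '[{"linear": [0, 0, -0.35], "angular": [0, 0, 0], "hand": -1}, {"linear": [0, 0, 0], "angular": [0, 0, 0], "hand": -0.2}, {"linear": [0, 0, 0], "angular": [0, 0, 0], "hand": 0.3}, {"linear": [0, 0, 0], "angular": [0, 0, 0], "hand": 0.3}, {"linear": [0, 0, 0], "angular": [0, 0, 0], "hand": 0.3}]'

```text
clock: 3.25
tcp_pos: [452.5, 43.6, 82.9]
orientation: [-3.141, 0.002, 3.04]
force: [-2.4, -3.9, 5.9]
finger_gap: 48.6
```

```bash
python3 - <<'E'
from h import *
s=readout.read_state()
print({k:np.round(v,3) for k,v in s.items()})
grab("wrist","pics/w3.png")
E
```

```text
{'clock': np.float64(3.25), 'qpos': array([ 9.700e-02, -1.490e-01, -3.410e-01,  1.377e+00, -1.000e-03,
        1.980e-01]), 'joint_velocities': array([-0.001, -0.004, -0.002, -0.004, -0.   ,  0.002]), 'tau': array([ 2.0660e+00, -3.4541e+01,  4.4784e+01, -1.0250e+00,  1.2650e+00,
        2.4000e-02]), 'tcp_pos': array([452.492,  43.553,  82.938]), 'orientation': array([-3.141e+00,  2.000e-03,  3.040e+00]), 'force': array([-2.439, -3.905,  5.943]), 'moment': array([-1.029e+00,  4.030e-01, -1.000e-03]), 'finger_gap': np.float64(48.642)}
```

View pics/w3.png

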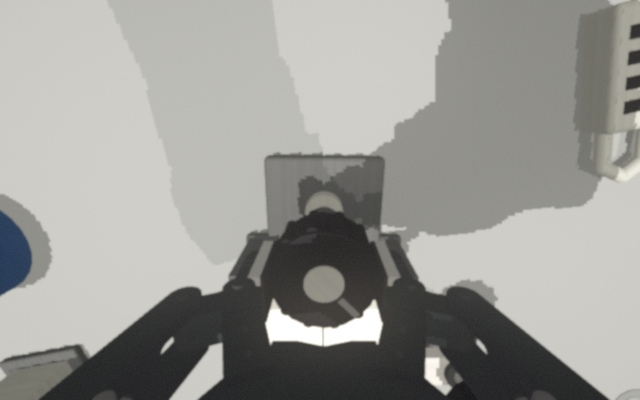

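The knob is gripped with a gap of 48.6 mm. I turn it 44° clockwise.

Request:
move_arm --targets '[{"linear": [0, 0, 0], "angular": [0, 0, -1], "hand": 0.3}, {"linear": [0, 0, 0], "angular": [0, 0, -1], "hand": 0.3}, {"linear": [0, 0, 0], "angular": [0, 0, -1], "hand": 0.3}, {"linear": [0, 0, 0], "angular": [0, 0, -1], "hand": 0.3}, {"linear": [0, 0, 0], "angular": [0, 0, -1], "hand": 0.3}]'

```text
clock: 3.8
tcp_pos: [452.3, 43.0, 82.9]
orientation: [-3.14, 0.003, 2.688]
force: [-3.7, -8.9, 7.2]
finger_gap: 48.3
```

Request:
move_arm --targets '[{"linear": [0, 0, 0], "angular": [0, 0, -1], "hand": 0.3}, {"linear": [0, 0, 0], "angular": [0, 0, -1], "hand": 0.3}, {"linear": [0, 0, 0], "angular": [0, 0, -1], "hand": 0.3}, {"linear": [0, 0, 0], "angular": [0, 0, -1], "hand": 0.3}, {"linear": [0, 0, 0], "angular": [0, 0, -1], "hand": 0.3}]'

```text
clock: 4.3
tcp_pos: [451.9, 42.4, 82.9]
orientation: [-3.14, 0.003, 2.338]
force: [-6.4, -11.9, 8.9]
finger_gap: 48.8
```

Request:
move_arm --targets '[{"linear": [0, 0, 0], "angular": [0, 0, -1], "hand": 0.3}, {"linear": [0, 0, 0], "angular": [0, 0, 0], "hand": 0.3}, {"linear": [0, 0, 0], "angular": [0, 0, 0], "hand": 0.3}, {"linear": [0, 0, 0], "angular": [0, 0, 0], "hand": -1}, {"linear": [0, 0, 0], "angular": [0, 0, 0], "hand": -1}]'

```text
clock: 4.8
tcp_pos: [452.2, 44.2, 82.0]
orientation: [3.14, 0.0, 2.272]
force: [0.4, -0.2, -1.2]
finger_gap: 75.8
```

```bash
python3 - <<'E'
from h import *
for n in("side","top"): grab(n,f"pics/{n}4.png")
s=cv2.imread("pics/side4.png");t=cv2.imread("pics/top4.png")
cv2.imwrite("pics/side4z.png",cv2.resize(s[165:255,300:420],None,fx=6,fy=6,interpolation=cv2.INTER_CUBIC))
E
```

```text
(no output)
```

View pics/side4z.png

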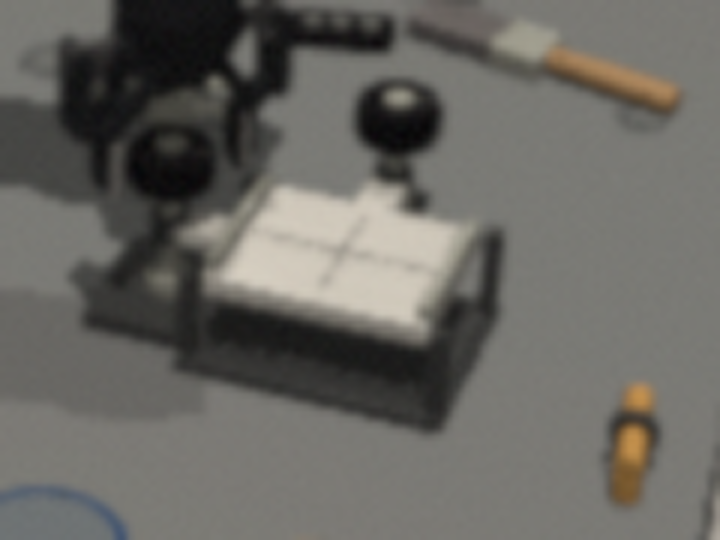

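Request:
move_arm --targets '[{"linear": [0, 0, 0.6], "angular": [0, 0, 0], "hand": -1}, {"linear": [0, 0, 0.8], "angular": [0, 0, 1], "hand": -1}, {"linear": [0.2, 0, 0.8], "angular": [0, 0, 1], "hand": -1}, {"linear": [0.2, 0, 0.3], "angular": [0, 0, 1], "hand": -1}, {"linear": [0.2, 0, 0], "angular": [0, 0, 1], "hand": -1}]'

```text
clock: 5.4
tcp_pos: [477.1, 44.4, 183.9]
orientation: [3.139, 0.003, 2.555]
force: [0.1, -0.5, -0.6]
finger_gap: 85.5
```

Request:
move_arm --targets '[{"linear": [0, 0, 0], "angular": [0, 0, 1], "hand": -1}, {"linear": [0, 0, 0], "angular": [0, 0, 1], "hand": -1}, {"linear": [0, 0, 0], "angular": [0, 0, 1], "hand": -1}, {"linear": [0, 0, 0], "angular": [0, 0, 1], "hand": -1}, {"linear": [0, 0, 0], "angular": [0, 0, 1], "hand": -1}]'

```text
clock: 5.9
tcp_pos: [475.8, 44.3, 181.3]
orientation: [3.141, 0.0, 2.904]
force: [0.1, -0.3, -0.4]
finger_gap: 85.3
```

Request:
move_arm --targets '[{"linear": [0, 0, 0], "angular": [0, 0, 1], "hand": -1}, {"linear": [0, 0, 0], "angular": [0, 0, 1], "hand": -1}, {"linear": [0, 0, 0], "angular": [0, 0, 0], "hand": -1}, {"linear": [0, 0, 0], "angular": [0, 0, 0], "hand": -1}, {"linear": [0, 0, 0], "angular": [0, 0, 0], "hand": -1}]'

```text
clock: 6.4
tcp_pos: [475.7, 44.1, 181.3]
orientation: [3.141, 0.0, 3.039]
force: [0.9, 0.4, 0.0]
finger_gap: 85.1
```

```bash
python3 - <<'E'
from h import *
grab("wrist","pics/w5.png")
E
```

```text
(no output)
```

View pics/w5.png

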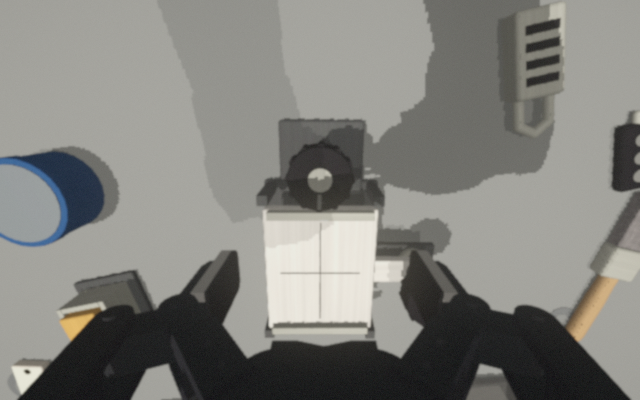

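Platform cross at (320,272), fore knob at (320,180). Two more views follow, offset to ±y and +x.

Request:
move_arm --targets '[{"linear": [0.9, 0.5, 0], "angular": [0, 0, 0], "hand": -1}, {"linear": [0.9, 0.5, 0], "angular": [0, 0, 0], "hand": -1}, {"linear": [0.6, 0.5, 0], "angular": [0, 0, 0], "hand": -1}, {"linear": [0, 0, 0], "angular": [0, 0, 0], "hand": -1}, {"linear": [0, 0, 0], "angular": [0, 0, 0], "hand": -1}]'

```text
clock: 6.95
tcp_pos: [571.7, 104.3, 180.6]
orientation: [-3.141, -0.001, 3.041]
force: [-0.3, -0.2, 0.2]
finger_gap: 85.0
```

```bash
python3 - <<'E'
from h import *
grab("wrist","pics/w6.png")
E
```

Request:
move_arm --targets '[{"linear": [0, -1, 0], "angular": [0, 0, 0], "hand": -1}, {"linear": [0, -1, 0], "angular": [0, 0, 0], "hand": -1}, {"linear": [0, -1, 0], "angular": [0, 0, 0], "hand": -1}, {"linear": [0, 0, 0], "angular": [0, 0, 0], "hand": -1}, {"linear": [0, 0, 0], "angular": [0, 0, 0], "hand": -1}]'

```text
clock: 7.5
tcp_pos: [571.0, -17.2, 181.9]
orientation: [3.141, 0.001, 3.038]
force: [0.5, 1.0, 0.6]
finger_gap: 85.6
```

```bash
python3 - <<'E'
from h import *
grab("wrist","pics/w7.png")
a=cv2.imread("pics/w6.png");b=cv2.imread("pics/w7.png")
cv2.imwrite("pics/w67.png",np.vstack([a[:290],b[:290]]))
E
```

```text
(no output)
```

View pics/w67.png

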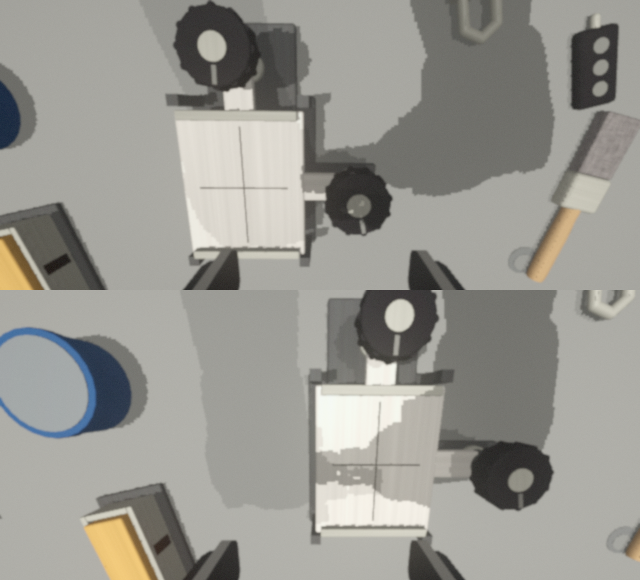

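```bash
cat > cr.py <<'E'
from h import *
from scipy.ndimage import map_coordinates
def samp(g,pts): return map_coordinates(g,[pts[:,1],pts[:,0]],order=1)
def refine(g,p,q,it=3,mode="dark",w=3.0):
    """line near segment p-q; returns point, dir via perpendicular profile"""
    p=np.array(p,float);q=np.array(q,float)
    for k in range(it):
        d=(q-p);L=np.linalg.norm(d);d/=L;n=np.array([-d[1],d[0]])
        o=np.arange(-w,w+.01,.25);P=[]
        for s in np.linspace(.08*L,.92*L,60):
            c=p+d*s;pr=samp(g,c+np.outer(o,n))
            if mode=="dark":
                base=np.interp(o,[-w,w],[pr[0],pr[-1]]);wt=np.clip(base-pr,0,None)
                if wt.max()<8: continue
                P.append(c+n*(o*wt).sum()/wt.sum())
            else:
                gr=np.abs(np.gradient(pr));wt=np.where(gr>.5*gr.max(),gr,0)
                if gr.max()<3: continue
                P.append(c+n*(o*wt).sum()/wt.sum())
        P=np.array(P,np.float32)
        vx,vy,x,y=cv2.fitLine(P,cv2.DIST_HUBER,0,.01,.01).ravel()
        v=np.array([vx,vy]);v*=np.sign(v@d);x0=np.array([x,y])
        p=x0+v*((p-x0)@v);q=x0+v*((q-x0)@v)
    res=np.abs((P-x0)@np.array([-v[1],v[0]]))
    return p,q,np.median(res)
def ends(g,p,q):
    d=(q-p);L=np.linalg.norm(d);d/=L;n=np.array([-d[1],d[0]])
    s=np.arange(-8,L+8,.25);c=p+np.outer(s,d)
    k=np.mean([samp(g,c+n*f) for f in(-3,-2.5,2.5,3)],0)-np.mean([samp(g,c+n*f) for f in(-.5,0,.5)],0)
    m=np.median(k[(s>.2*L)&(s<.8*L)])/2
    on=k>m; 
    i=np.argmax(on); j=len(on)-1-np.argmax(on[::-1])
    return c[i],c[j]
def inter(p,q,r,s):
    l=np.cross([*p,1],[*q,1]);m=np.cross([*r,1],[*s,1]);x=np.cross(l,m);return x[:2]/x[2]
def cross(fn,v,h):
    g=cv2.imread(fn,0).astype(float)
    a,b,r1=refine(g,*v);c,d,r2=refine(g,*h)
    ea=ends(g,a,b);eb=ends(g,c,d)
    return dict(c=inter(a,b,c,d),mx=ea[0],px=ea[1],my=eb[0],py=eb[1]),(r1,r2)
E
python3 - <<'E'
from cr import *
V={"pics/w5.png":(((320,223),(320,318)),((281,272),(359,272))),
"pics/w6.png":(((240,127),(247,241)),((200,188),(288,188))),
"pics/w7.png":(((380,112),(374,231)),((332,174),(420,175)))}
O={}
for f,(v,h) in V.items():
    O[f],r=cross(f,v,h);print(f,{k:x.round(1) for k,x in O[f].items()},np.round(r,2))
X={}
for k in("c","mx","px","my","py"):
    X[k],e=tri(*[(load(f),*O[f][k]) for f in O]);print(k,X[k].round(2),np.round(e,2))
d=X["px"]-X["mx"];print("fore",-0+d[2]/np.linalg.norm(d),np.linalg.norm(d),np.arctan2(d[1],d[0]))
d=X["py"]-X["my"];print("side",d[2]/np.linalg.norm(d),np.linalg.norm(d),np.arctan2(-d[0],d[1]))
E
```

```text
pics/w5.png {'c': array([319.7, 272.7]), 'mx': array([319.8, 222.7]), 'px': array([319.7, 318. ]), 'my': array([280.3, 272.7]), 'py': array([359.3, 272.7])} [0.03 0.02]
pics/w6.png {'c': array([243.5, 187.6]), 'mx': array([238.9, 126.1]), 'px': array([247.6, 242. ]), 'my': array([199.5, 187.4]), 'py': array([287.3, 187.8])} [0.07 0.02]
pics/w7.png {'c': array([375.8, 174.5]), 'mx': array([379.7, 111.2]), 'px': array([372.3, 230.3]), 'my': array([331.2, 174.4]), 'py': array([419.5, 174.6])} [0.09 0.05]
c [557.33  32.12  65.82] [0.05 0.04 0.04]
mx [502.77  38.11  66.79] [0.26 0.24 0.22]
px [611.91  26.14  65.84] [0.08 0.11 0.08]
my [553.11  -7.88  65.92] [0.31 0.1  0.23]
py [561.69  71.89  65.26] [0.03 0.03 0.01]
fore -0.008606065930226716 109.79882785467103 -0.1092593634812735
side -0.00832875903206247 80.23307914367221 -0.10719759129880921
```

```bash
python3 - <<'E'
from cr import *
f1,f2="pics/w1.png","pics/w2.png"
O={}
O[f1],r=cross(f1,((318.5,113),(318.5,209.5)),((283,163.7),(354,163.7)));print(r)
O[f2],r=cross(f2,((317.5,218.6),(317.5,297.7)),((285.4,259.7),(348.6,259.9)));print(r)
X={}
for k in("c","mx","px","my","py"):
    X[k],e=tri(*[(load(f),*O[f][k]) for f in O]);print(k,X[k].round(2),np.round(e,2),O[f1][k],O[f2][k])
d=X["px"]-X["mx"];print("fore",-0+d[2]/np.linalg.norm(d),np.linalg.norm(d))
d=X["py"]-X["my"];print("side",d[2]/np.linalg.norm(d),np.linalg.norm(d))
a,b=cv2.imread("pics/w6.png"),cv2.imread("pics/w7.png")
cv2.imwrite("pics/w6z.png",cv2.resize(a[90:270,160:320],None,fx=3.3,fy=3.3,interpolation=cv2.INTER_CUBIC))
cv2.imwrite("pics/w7z.png",cv2.resize(b[80:260,300:460],None,fx=3.3,fy=3.3,interpolation=cv2.INTER_CUBIC))
E
```

```text
(np.float32(0.042596113), np.float32(0.07236876))
(np.float32(0.065817714), np.float32(0.019959543))
c [556.95  32.26  65.81] [0. 0.] [318.27664502 163.83338837] [317.0775532  259.49560607]
mx [502.6   38.31  61.79] [0. 0.] [318.37738673 113.49985993] [317.36181659 218.09929347]
px [610.13  26.38  71.28] [0. 0.] [318.184244   209.99966664] [316.81247938 298.09740738]
my [552.26  -7.23  66.89] [0.04 0.04] [283.00142948 163.52620389] [285.65099261 259.39516758]
py [561.45  70.09  64.69] [1.46 1.46] [350.49887025 164.11398673] [348.15067342 259.59491497]
fore 0.08732223426498331 108.60922323299538
side -0.028238969245353313 77.89845447524107
```

View pics/w6z.png

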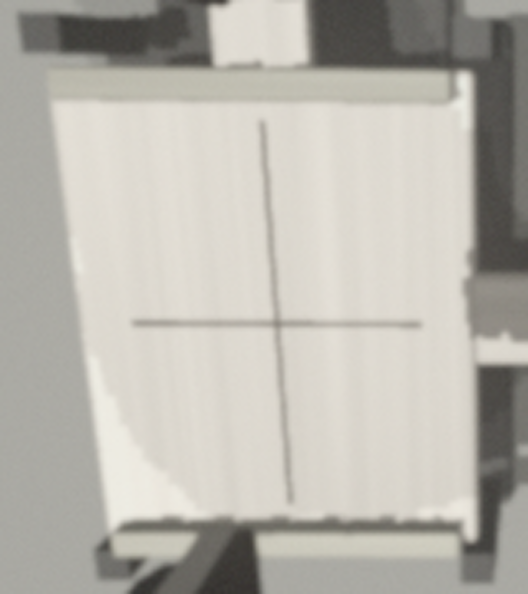

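View pics/w7z.png

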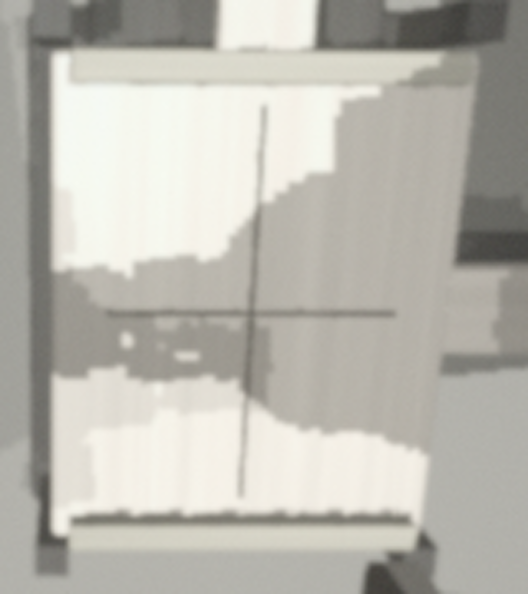

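```bash
cat >> cr.py <<'E'
def ends(g,p,q):
    d=(q-p);L=np.linalg.norm(d);d/=L;n=np.array([-d[1],d[0]])
    s=np.arange(-6,L+6,.1);c=p+np.outer(s,d)
    b=np.mean([samp(g,c+n*f) for f in(-3,-2.5,2.5,3)],0)
    k=(b-np.mean([samp(g,c+n*f) for f in(-.75,-.5,-.25,0,.25,.5,.75)],0))/b
    out=[]
    for lo,sgn in((0,1),(L,-1)):
        t=(s-lo)*sgn
        m=np.median(k[(t>4)&(t<14)])/2
        off=np.median(k[(t<-3)]) if (t<-3).any() else 0
        thr=m+off/2
        ii=np.where((t>-5.5)&(t<6))[0]; ii=ii[np.argsort(t[ii])]
        kk=k[ii];tt=t[ii]
        j=np.where((kk[:-1]<thr)&(kk[1:]>=thr))[0]
        j=j[np.argmin(abs(tt[j]))] if len(j) else 0
        te=tt[j]+.1*(thr-kk[j])/(kk[j+1]-kk[j])
        out.append(p+d*(lo+sgn*te))
    return out
def plane(O):
    X={}
    for k in("c","mx","px","my","py"):
        X[k],e=tri(*[(load(f),*O[f][k]) for f in O]);print(k,X[k].round(2),np.round(e,2))
    d=X["px"]-X["mx"];L=np.linalg.norm(d);print("tilt_fore",round(-d[2]/L,4),L.round(1))
    d=X["py"]-X["my"];L=np.linalg.norm(d);print("tilt_side",round(d[2]/L,4),L.round(1),np.arctan2(-d[0],d[1]).round(4))
    return X
E
python3 - <<'E'
from cr import *
V={"pics/w5.png":(((320,223),(320,318)),((281,272),(359,272))),
"pics/w6.png":(((240,127),(247,241)),((200,188),(288,188))),
"pics/w7.png":(((380,112),(374,231)),((332,174),(420,175)))}
O={f:cross(f,*V[f])[0] for f in V}
plane(O); 
for k in V:
    print("without",k); plane({f:O[f] for f in O if f!=k})
V={"pics/w1.png":(((318.5,113),(318.5,209.5)),((283,163.7),(354,163.7))),"pics/w2.png":(((317.5,218.6),(317.5,297.7)),((285.4,259.7),(348.6,259.9)))}
O={f:cross(f,*V[f])[0] for f in V}
plane(O)
E
```

```text
c [557.33  32.12  65.82] [0.05 0.04 0.04]
mx [502.75  38.1   66.37] [0.18 0.15 0.14]
px [612.78  26.    64.69] [0.35 0.26 0.36]
my [553.15  -7.94  65.76] [0.17 0.03 0.18]
py [561.86  71.96  64.8 ] [0.17 0.15 0.07]
tilt_fore 0.0152 110.7
tilt_side -0.012 80.4 -0.1085
without pics/w5.png
c [557.32  32.14  65.9 ] [0.02 0.02]
mx [502.72  38.18  66.14] [0.1 0.1]
px [612.52  26.02  65.64] [0.17 0.17]
my [553.17  -8.08  65.48] [0.07 0.07]
py [561.9   72.05  64.44] [0.02 0.02]
tilt_fore 0.0046 110.5
tilt_side -0.013 80.6 -0.1084
without pics/w6.png
c [557.28  32.11  65.89] [0.04 0.04]
mx [502.58  37.99  67.02] [0.02 0.02]
px [613.61  26.17  63.36] [0.21 0.21]
my [553.14  -7.94  65.77] [0.18 0.18]
py [561.66  71.79  65.31] [0.01 0.01]
tilt_fore 0.0328 111.7
tilt_side -0.0057 80.2 -0.1066
without pics/w7.png
c [557.41  32.06  65.63] [0. 0.]
mx [502.89  38.02  66.  ] [0.12 0.12]
px [612.62  25.94  64.63] [0.25 0.25]
my [553.08  -7.76  66.1 ] [0.05 0.05]
py [561.93  71.97  64.74] [0.15 0.15]
tilt_fore 0.0124 110.4
tilt_side -0.0169 80.2 -0.1105
c [556.95  32.26  65.81] [0. 0.]
mx [502.46  38.35  62.96] [0. 0.]
px [611.1   26.23  69.26] [0. 0.]
my [552.23  -7.48  66.88] [0.02 0.02]
py [561.48  70.33  64.68] [1.48 1.48]
tilt_fore -0.0576 109.5
tilt_side -0.0281 78.4 -0.1182
```

Request:
move_arm --targets '[{"linear": [0.15, -0.8, 0], "angular": [0, 0, 0], "hand": -1}, {"linear": [0.15, -0.8, 0], "angular": [0, 0, 0], "hand": -1}, {"linear": [0.15, -0.8, 0], "angular": [0, 0, 0], "hand": -1}, {"linear": [0, 0, 0], "angular": [0, 0, 0], "hand": -1}, {"linear": [0, 0, 0], "angular": [0, 0, 0], "hand": -1}]'

```text
clock: 8.05
tcp_pos: [589.6, -111.5, 181.3]
orientation: [3.141, -0.0, 3.04]
force: [0.0, 0.7, 0.8]
finger_gap: 85.6
```

```bash
python3 - <<'E'
from h import *
grab("wrist","pics/w8.png")
E
```

Request:
move_arm --targets '[{"linear": [0, 1, 0], "angular": [0, 0, 0], "hand": -1}, {"linear": [0, 1, 0], "angular": [0, 0, 0], "hand": -1}, {"linear": [0, 1, 0], "angular": [0, 0, 0], "hand": -1}, {"linear": [0, 1, 0], "angular": [0, 0, 0], "hand": -1}, {"linear": [0, 1, 0], "angular": [0, 0, 0], "hand": -1}]'

```text
clock: 8.6
tcp_pos: [588.8, 91.2, 181.7]
orientation: [3.141, 0.0, 3.042]
force: [0.4, 0.2, 0.3]
finger_gap: 85.5
```

Request:
move_arm --targets '[{"linear": [0, 1, 0], "angular": [0, 0, 0], "hand": -1}, {"linear": [0, 0.8, 0], "angular": [0, 0, 0], "hand": -1}, {"linear": [0, 0, 0], "angular": [0, 0, 0], "hand": -1}, {"linear": [0, 0, 0], "angular": [0, 0, 0], "hand": -1}, {"linear": [0, 0, 0], "angular": [0, 0, 0], "hand": -1}]'

```text
clock: 9.1
tcp_pos: [589.3, 160.1, 181.5]
orientation: [-3.141, 0.0, 3.041]
force: [1.0, -0.3, -0.0]
finger_gap: 85.4
```

```bash
python3 - <<'E'
from h import *
grab("wrist","pics/w9.png")
a=cv2.imread("pics/w8.png");b=cv2.imread("pics/w9.png")
cv2.imwrite("pics/w89.png",np.vstack([a[:290],b[:290]]))
for n in ("w8","w9"):
    print([proj(load(f"pics/{n}.png"),p).round(1) for p in([557.3,32.1,65.8],[502.7,38.1,66],[612,26.1,66],[553.1,-7.9,66],[561.7,71.9,66])])
E
```

```text
[array([482.1, 143.7]), array([493.6,  76.2]), array([472.2, 203.3]), array([436.4, 143.6]), array([527.7, 144.2])]
[array([179.5, 174.3]), array([170.4, 111.1]), array([187.3, 230.3]), array([135. , 174.1]), array([223.5, 174.8])]
```

View pics/w89.png

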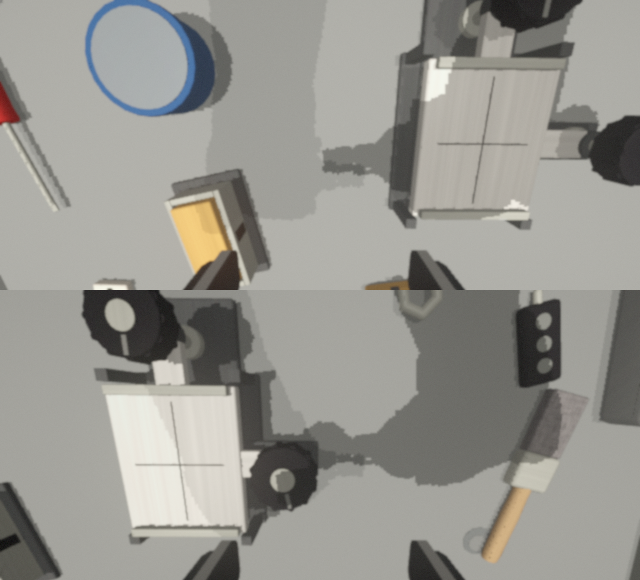

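```bash
python3 - <<'E'
from cr import *
V={"pics/w8.png":(((493.6,76.2),(472.2,203.3)),((436.4,143.6),(527.7,144.2))),
"pics/w9.png":(((170.4,111.1),(187.3,230.3)),((135,174.1),(223.5,174.8))),
"pics/w6.png":(((240,127),(247,241)),((200,188),(288,188))),
"pics/w7.png":(((380,112),(374,231)),((332,174),(420,175)))}
O={f:cross(f,*V[f])[0] for f in V}
print({k:v.round(1) for k,v in O["pics/w9.png"].items()},{k:v.round(1) for k,v in O["pics/w8.png"].items()})
plane({f:O[f] for f in list(O)[:2]});plane({f:O[f] for f in list(O)[:3]});plane(O)
E
```

```text
{'c': array([179.4, 174.5]), 'mx': array([170.5, 111.3]), 'px': array([187.2, 230.4]), 'my': array([134.9, 174.3]), 'py': array([223.2, 174.6])} {'c': array([482.2, 143.6]), 'mx': array([493.7,  76. ]), 'px': array([472.1, 202.9]), 'my': array([437.2, 143.3]), 'py': array([526.8, 144. ])}
c [557.31  32.1   66.02] [0.1 0.1]
mx [502.71  38.14  66.12] [0.18 0.18]
px [611.87  26.08  65.96] [0.22 0.22]
my [552.98  -7.49  66.75] [0.17 0.17]
py [561.57  71.42  65.49] [0.03 0.03]
tilt_fore 0.0015 109.8
tilt_side -0.016 79.4 -0.1083
c [557.31  32.12  65.99] [0.11 0.11 0.04]
mx [502.75  38.15  66.12] [0.22 0.14 0.08]
px [611.97  26.12  65.98] [0.32 0.13 0.2 ]
my [552.98  -7.5   66.75] [0.16 0.17 0.01]
py [561.64  71.73  65.25] [0.14 0.37 0.46]
tilt_fore 0.0013 109.9
tilt_side -0.0188 79.7 -0.109
c [557.3   32.12  65.99] [0.1  0.12 0.05 0.03]
mx [502.72  38.16  66.13] [0.19 0.18 0.11 0.1 ]
px [612.1   26.07  66.01] [0.46 0.01 0.12 0.42]
my [552.97  -7.7   66.57] [0.28 0.22 0.11 0.41]
py [561.64  71.74  65.28] [0.17 0.38 0.44 0.05]
tilt_fore 0.0011 110.1
tilt_side -0.0161 79.9 -0.1087
```

Refined tilts are fore ≈ +0.001 and side ≈ −0.016. The four cross-point distances come out at 110 and 80 mm, at a height of 66 mm. Next is the side knob, about 12–13° clockwise.

Request:
move_arm --targets '[{"linear": [-0.27, -0.36, -0.4], "angular": [0, 0, 0], "hand": -1}, {"linear": [-0.27, -0.36, -0.5], "angular": [0, 0, 0], "hand": -1}, {"linear": [0, 0, -0.6], "angular": [0, 0, 0], "hand": -1}, {"linear": [0, 0, -0.6], "angular": [0, 0, 0], "hand": -1}, {"linear": [0, 0, -0.4], "angular": [0, 0, 0], "hand": -1}]'

```text
clock: 9.65
tcp_pos: [567.5, 129.9, 79.8]
orientation: [-3.141, -0.001, 3.039]
force: [-0.8, 0.0, -1.6]
finger_gap: 85.4
```

Request:
move_arm --targets '[{"linear": [0, 0, 0], "angular": [0, 0, 0], "hand": -1}, {"linear": [0, 0, 0], "angular": [0, 0, 0], "hand": -0.2}, {"linear": [0, 0, 0], "angular": [0, 0, 0], "hand": 0.3}, {"linear": [0, 0, 0], "angular": [0, 0, 0], "hand": 0.3}, {"linear": [0, 0, 0], "angular": [0, 0, 0], "hand": 0.3}]'

```text
clock: 10.15
tcp_pos: [568.8, 131.2, 83.0]
orientation: [3.141, 0.002, 3.04]
force: [-1.3, -1.8, 6.1]
finger_gap: 48.7
```

Request:
move_arm --targets '[{"linear": [0, 0, 0], "angular": [0, 0, -0.8], "hand": 0.3}, {"linear": [0, 0, 0], "angular": [0, 0, -0.8], "hand": 0.3}, {"linear": [0, 0, 0], "angular": [0, 0, -0.8], "hand": 0.3}, {"linear": [0, 0, 0], "angular": [0, 0, -0.8], "hand": 0.3}, {"linear": [0, 0, 0], "angular": [0, 0, 0], "hand": 0.3}]'

```text
clock: 10.65
tcp_pos: [568.8, 131.2, 83.0]
orientation: [3.141, 0.002, 2.815]
force: [-1.7, -1.1, 6.5]
finger_gap: 48.4
```

Request:
move_arm --targets '[{"linear": [0, 0, 0], "angular": [0, 0, 0], "hand": 0.3}, {"linear": [0, 0, 0], "angular": [0, 0, 0], "hand": -1}, {"linear": [0, 0, 0], "angular": [0, 0, 0], "hand": -1}, {"linear": [0, 0, 0], "angular": [0, 0, 0], "hand": -1}, {"linear": [0, 0, 0.7], "angular": [0, 0, 0], "hand": -1}]'

```text
clock: 11.15
tcp_pos: [566.2, 130.8, 105.8]
orientation: [-3.138, -0.005, 2.817]
force: [0.3, -0.3, 0.1]
finger_gap: 85.4
```

Request:
move_arm --targets '[{"linear": [0.25, 0.35, 0.6], "angular": [0, 0, 0.8], "hand": -1}, {"linear": [0.25, 0.35, 0.6], "angular": [0, 0, 0.8], "hand": -1}, {"linear": [0, 0, 0.6], "angular": [0, 0, 0.8], "hand": -1}, {"linear": [0, 0, 0], "angular": [0, 0, 0.8], "hand": -1}, {"linear": [0, 0, 0], "angular": [0, 0, 0], "hand": -1}]'

```text
clock: 11.65
tcp_pos: [588.4, 159.4, 181.8]
orientation: [3.141, 0.001, 3.041]
force: [0.1, 0.2, -0.6]
finger_gap: 85.5
```

Request:
move_arm --targets '[{"linear": [0, 0, 0], "angular": [0, 0, 0], "hand": -1}, {"linear": [0, 0, 0], "angular": [0, 0, 0], "hand": -1}, {"linear": [0, 0, 0], "angular": [0, 0, 0], "hand": -1}, {"linear": [0, 0, 0], "angular": [0, 0, 0], "hand": -1}, {"linear": [0, 0, 0], "angular": [0, 0, 0], "hand": -1}]'

```text
clock: 12.15
tcp_pos: [588.0, 159.1, 181.1]
orientation: [-3.141, -0.0, 3.04]
force: [0.1, 0.1, -0.4]
finger_gap: 85.2
```

```bash
python3 - <<'E'
from h import *
grab("wrist","pics/w10.png")
E
```

Request:
move_arm --targets '[{"linear": [0, -1, 0], "angular": [0, 0, 0], "hand": -1}, {"linear": [0, -1, 0], "angular": [0, 0, 0], "hand": -1}, {"linear": [0, -1, 0], "angular": [0, 0, 0], "hand": -1}, {"linear": [0, -1, 0], "angular": [0, 0, 0], "hand": -1}, {"linear": [0, -1, 0], "angular": [0, 0, 0], "hand": -1}]'

```text
clock: 12.7
tcp_pos: [587.9, -42.3, 181.4]
orientation: [-3.142, 0.0, 3.04]
force: [0.3, 0.5, 0.0]
finger_gap: 85.8
```

Request:
move_arm --targets '[{"linear": [0, -1, 0], "angular": [0, 0, 0], "hand": -1}, {"linear": [0, -0.8, 0], "angular": [0, 0, 0], "hand": -1}, {"linear": [0, 0, 0], "angular": [0, 0, 0], "hand": -1}, {"linear": [0, 0, 0], "angular": [0, 0, 0], "hand": -1}, {"linear": [0, 0, 0], "angular": [0, 0, 0], "hand": -1}]'

```text
clock: 13.2
tcp_pos: [588.1, -112.2, 181.3]
orientation: [3.141, -0.0, 3.041]
force: [-0.2, 0.4, -1.0]
finger_gap: 85.7
```

```bash
python3 - <<'E'
from cr import *
grab("wrist","pics/w11.png")
a=cv2.imread("pics/w11.png");b=cv2.imread("pics/w10.png")
cv2.imwrite("pics/w1011.png",np.vstack([a[:290],b[:290]]))
W=[[557.3,32.1,66],[502.7,38.1,66],[612,26.1,66],[553.1,-7.7,66],[561.7,71.8,66]]
O={}
for f in("pics/w10.png","pics/w11.png"):
    p=[proj(load(f),x) for x in W]
    O[f],r=cross(f,(p[1],p[2]),(p[3],p[4])); print(r,{k:v.round(1) for k,v in O[f].items()})
plane(O)
E
```

```text
(np.float32(0.06570041), np.float32(0.042279813)) {'c': array([180.5, 176. ]), 'mx': array([171.6, 112.8]), 'px': array([188.3, 231.9]), 'my': array([136.3, 175.4]), 'py': array([224.8, 176.7])}
(np.float32(0.07386422), np.float32(0.051199898)) {'c': array([482.7, 145.4]), 'mx': array([494.3,  78. ]), 'px': array([472.5, 204.5]), 'my': array([437.4, 145.1]), 'py': array([528.2, 145.7])}
c [557.35  31.97  66.  ] [0.08 0.08]
mx [502.65  38.05  66.05] [0.06 0.06]
px [611.93  25.92  65.97] [0.18 0.18]
my [552.89  -7.72  66.04] [0.1 0.1]
py [561.82  71.88  66.02] [0.26 0.26]
tilt_fore 0.0007 109.9
tilt_side -0.0002 80.1 -0.1118
```

View pics/w1011.png

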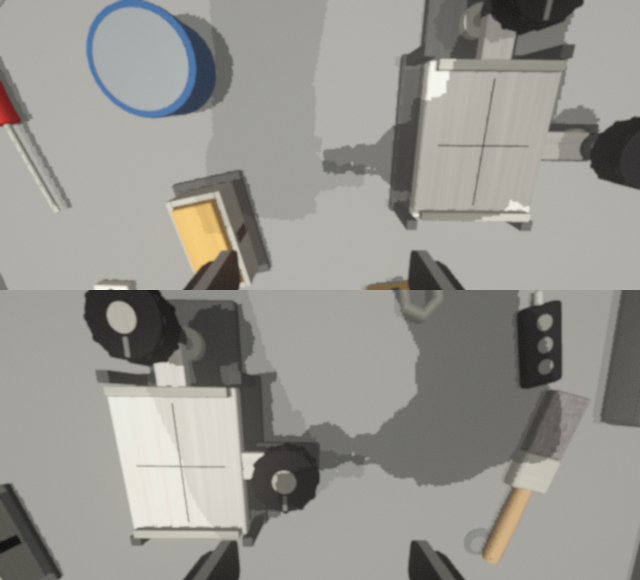

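```bash
python3 - <<'E'
from cr import *
c=np.array([557.35,32,66.]);y=-.109;ex=np.array([np.cos(y),np.sin(y),0]);ey=np.array([-ex[1],ex[0],0])
def line(f,A,B):
    g=cv2.imread(f,0).astype(float);d=load(f)
    p,q,r=refine(g,proj(d,A),proj(d,B),mode="edge",w=3);C,w1=ray(d,*p);_,w2=ray(d,*q)
    n=np.cross(w1,w2);n/=np.linalg.norm(n);return n,n@C,r
for nm,s in(("-y",-55),("+y",55)):
    A=c-50*ex+s*ey;B=c+50*ex+s*ey
    (n1,d1,r1),(n2,d2,r2)=[line(f,A,B) for f in("pics/w10.png","pics/w11.png")]
    for t in(-50,0,50):
        P=np.linalg.solve([n1,n2,ex],[d1,d2,ex@(c+t*ex)]);print(nm,t,P.round(2),"local y",((P-c)@ey).round(2),round(float(r1),2),round(float(r2),2))
E
```

```text
-y -50 [501.72 -16.75  65.18] local y -54.52 0.03 0.11
-y 0 [551.41 -22.26  65.14] local y -54.58 0.03 0.11
-y 50 [601.11 -27.76  65.1 ] local y -54.64 0.03 0.11
+y -50 [513.65  92.28  66.79] local y 55.16 0.09 0.3
+y 0 [563.28  86.21  64.53] local y 54.53 0.09 0.3
+y 50 [612.92  80.14  62.28] local y 53.9 0.09 0.3
```

The platform is level within measurement error, with both tilts about 0.001 or less. The independent −y edge check gives a slope of 0.0008. The +y edge disagrees, because its side face and the knob contaminate that line. Now the fob.

Request:
move_arm --targets '[{"linear": [0.35, -0.9, 0], "angular": [0, 0, 1], "hand": 0}, {"linear": [0.35, -0.9, 0], "angular": [0, 0, 1], "hand": 0}, {"linear": [0, 0, 0], "angular": [0, 0, 1], "hand": 0}, {"linear": [0, 0, 0], "angular": [0, 0, 0], "hand": 0}, {"linear": [0, 0, 0], "angular": [0, 0, 0], "hand": 0}]'

```text
clock: 13.75
tcp_pos: [616.2, -183.7, 181.3]
orientation: [3.141, -0.0, -3.034]
force: [0.2, -0.1, 0.7]
finger_gap: 42.7
```

```bash
python3 - <<'E'
from h import *
grab("wrist","pics/w12.png");s=readout.read_state();print(s["tcp_pos"],s["orientation"],s["finger_gap"],s["qpos"])
E
```

```text
[ 616.14978471 -183.64764282  181.48556739] [ 3.14152576e+00  1.72940558e-04 -3.03383880e+00] 42.82880139349151 [-2.89730119e-01  3.02653025e-01  3.29047871e-01  1.59705761e+00
  1.28619364e-04 -3.97483966e-01]
```

Request:
move_arm --targets '[{"linear": [0, -1, 0], "angular": [0, 0, 0], "hand": -1}, {"linear": [0, -1, 0], "angular": [0, 0, 0], "hand": -1}, {"linear": [0, -0.8, 0], "angular": [0, 0, 0], "hand": -1}, {"linear": [0, 0, 0], "angular": [0, 0, 0], "hand": -1}, {"linear": [0, 0, 0], "angular": [0, 0, 0], "hand": -1}]'

```text
clock: 14.3
tcp_pos: [616.0, -296.5, 181.3]
orientation: [3.141, -0.0, -3.035]
force: [0.4, 0.4, -0.1]
finger_gap: 85.2
```

```bash
python3 - <<'E'
from h import *
grab("wrist","pics/w13.png");s=readout.read_state();print(s["tcp_pos"],s["orientation"],s["finger_gap"],s["qpos"])
cv2.imwrite("pics/w1213.png",np.vstack([cv2.imread("pics/w12.png")[60:360],cv2.imread("pics/w13.png")[60:360]]))
E
```

```text
[ 616.19141732 -295.79414176  181.4946906 ] [ 3.14134648e+00  1.57719878e-04 -3.03344005e+00] 85.33587649427143 [-4.47671230e-01  4.10387201e-01  4.67348681e-01  1.62775372e+00
  2.92333399e-04 -5.55823856e-01]
```

View pics/w1213.png

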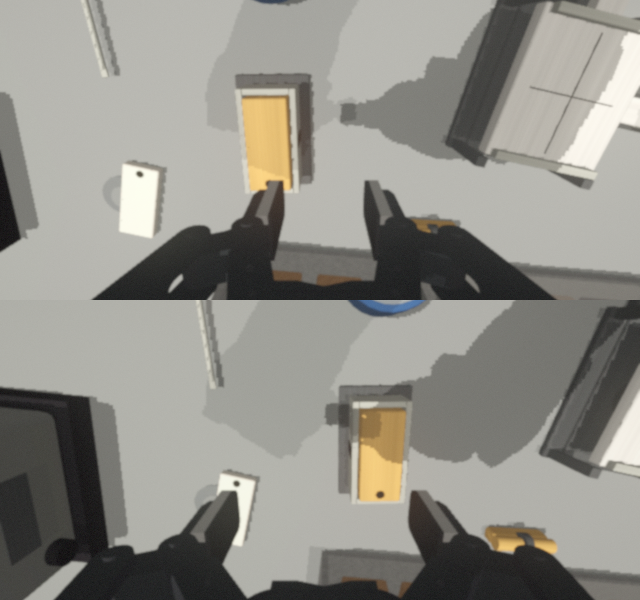

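```bash
python3 - <<'E'
from h import *
a=cv2.imread("pics/w12.png");b=cv2.imread("pics/w13.png")
z=lambda i,x,y,w,h,k:cv2.resize(i[y:y+h,x:x+w],None,fx=k,fy=k,interpolation=cv2.INTER_CUBIC)
A=z(a,225,130,200,150,3.5);B=z(b,180,150,280,130,2.5)
cv2.imwrite("pics/w12z.png",A);cv2.imwrite("pics/w13z.png",B)
for f,i in(("w12",a),("w13",b)):
    h=cv2.cvtColor(i,cv2.COLOR_BGR2HSV);m=cv2.inRange(h,(12,90,120),(30,255,255))
    n,l,s,c=cv2.connectedComponentsWithStats(m);
    for k in range(1,n):
        if s[k,4]>800:
            P=cv2.findContours((l==k).astype(np.uint8),cv2.RETR_EXTERNAL,cv2.CHAIN_APPROX_NONE)[0][0]
            print(f,s[k],cv2.boxPoints(cv2.minAreaRect(P)).round(1).tolist())
E
```

```text
w12 [ 242  156   50   96 4035] [[241.5, 156.3000030517578], [287.70001220703125, 153.89999389648438], [292.70001220703125, 249.1999969482422], [246.60000610351562, 251.60000610351562]]
w13 [ 358  168   48   93 4052] [[357.3999938964844, 259.8999938964844], [359.20001220703125, 167.1999969482422], [405.20001220703125, 168.10000610351562], [403.3999938964844, 260.79998779296875]]
w13 [ 485  287   72   27 1073] [[484.29998779296875, 310.5], [485.20001220703125, 286.6000061035156], [556.7999877929688, 289.3999938964844], [555.7999877929688, 313.29998779296875]]
```

View pics/w12z.png

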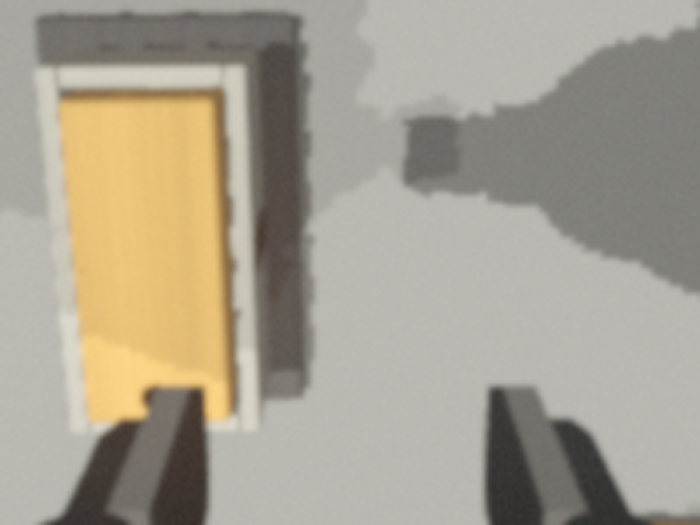

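View pics/w13z.png

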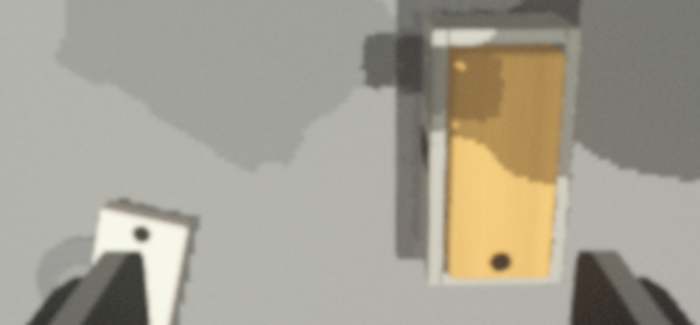

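```bash
python3 - <<'E'
from h import *
A=load("pics/w12.png");B=load("pics/w13.png")
a=lambda u,v:(A,225+(u+.5)/3.5-.5,130+(v+.5)/3.5-.5)
b=lambda u,v:(B,180+(u+.5)/2.5-.5,150+(v+.5)/2.5-.5)
# tips
for d,(u1,u2),v,g,z in((A,(225+205/3.5,225+488/3.5),130+387/3.5,42.8,181.4),(B,(180+148/2.5,180+577/2.5),150+252/2.5,85.3,181.4)):
    K=d["mtx"];Z=K[0,0]*g/(u2-u1);um=(u1+u2)/2
    P=d["R"].T@(np.linalg.solve(K,[um,v,1])*Z-d["t"].reshape(3));print("tip",P.round(1),"above TCP",P[2]-z)
F={}
for n,p,q in(("mL",(61,97),(450,48)),("mR",(217,95),(565,50)),("pL",(86,419),(447,277)),("pR",(232,418),(551,278))):
    X,e=tri(a(*p),b(*q));F[n]=X;print(n,X.round(1),np.round(e,1), onz(*a(*p),58).round(1),onz(*b(*q),58).round(1))
m=(F["mL"]+F["mR"])/2;p=(F["pL"]+F["pR"])/2
d=p-m;print("c",(m+p)/2,"len",np.linalg.norm(d),"yaw",np.arctan2(d[1],d[0]))
w=F["mL"]-F["mR"];print(np.linalg.norm(w),np.arctan2(-w[0],w[1]),np.linalg.norm(F["pL"]-F["pR"]))
E
```

```text
tip [ 606.8 -184.1  183.6] above TCP 2.2491632141331763
tip [ 607.4 -296.3  193.7] above TCP 12.289972994021042
mL [ 592.4 -263.7   48.8] [0.6 0.6] [ 591.2 -261.3   58. ] [ 590.1 -265.1   58. ]
mR [ 587.  -221.1   53.7] [0. 0.] [ 586.2 -220.7   58. ] [ 586.2 -222.4   58. ]
pL [ 685.5 -252.2   56.1] [0.2 0.2] [ 684.2 -251.8   58. ] [ 684.7 -252.6   58. ]
pR [ 680.4 -209.8   57.3] [0.6 0.6] [ 679.4 -209.7   58. ] [ 680.6 -210.    58. ]
c [ 636.3038484  -236.71529186   53.97072598] len 94.12005333373558 yaw 0.12153323814592823
43.2053888290726 -3.0155203807127893 42.71448778260822
```

Fob top centre is about (635.4, −236.6) with yaw 0.12. Measured size is 94 × 43 mm and the height is 54–59 mm, so it fits the text. At this opening the fingertips sit about 2.5 mm above TCP, so I grip at TCP z ≈ 48.5, which clears the 49 mm rim.

Request:
move_arm --targets '[{"linear": [0.24, 0.74, -0.4], "angular": [0, 0, 0.17], "hand": -1}, {"linear": [0.24, 0.74, -0.5], "angular": [0, 0, 0], "hand": -1}, {"linear": [0, 0, -0.8], "angular": [0, 0, 0], "hand": -1}, {"linear": [0, 0, -0.6], "angular": [0, 0, 0], "hand": -1}, {"linear": [0, 0, -0.4], "angular": [0, 0, 0], "hand": -1}]'

```text
clock: 14.85
tcp_pos: [634.9, -235.3, 71.7]
orientation: [3.141, -0.001, -3.019]
force: [0.4, 0.3, 0.5]
finger_gap: 85.6
```

Request:
move_arm --targets '[{"linear": [0, 0, -0.3], "angular": [0, 0, 0], "hand": -1}, {"linear": [0, 0, 0], "angular": [0, 0, 0], "hand": -1}, {"linear": [0, 0, 0], "angular": [0, 0, 0], "hand": -1}, {"linear": [0, 0, 0], "angular": [0, 0, 0], "hand": -1}, {"linear": [0, 0, 0], "angular": [0, 0, 0], "hand": -1}]'

```text
clock: 15.35
tcp_pos: [635.8, -237.9, 62.5]
orientation: [-3.141, 0.002, -3.022]
force: [-0.5, 0.3, -0.5]
finger_gap: 85.3
```

```bash
python3 - <<'E'
from h import *
s=readout.read_state();print(s["tcp_pos"],s["orientation"],s["finger_gap"],s["force"])
for n in("wrist","side"): grab(n,f"pics/{n}14.png")
t=cv2.imread("pics/side14.png")
cv2.imwrite("pics/s14z.png",cv2.resize(t[215:295,300:420],None,fx=6,fy=6,interpolation=cv2.INTER_CUBIC))
E
```

```text
[ 635.8048155  -237.94288337   62.49433959] [-3.14082918e+00  1.56834821e-03 -3.02169833e+00] 85.31107782384532 [-0.47217879  0.34727795 -0.47733933]
```

View pics/wrist14.png

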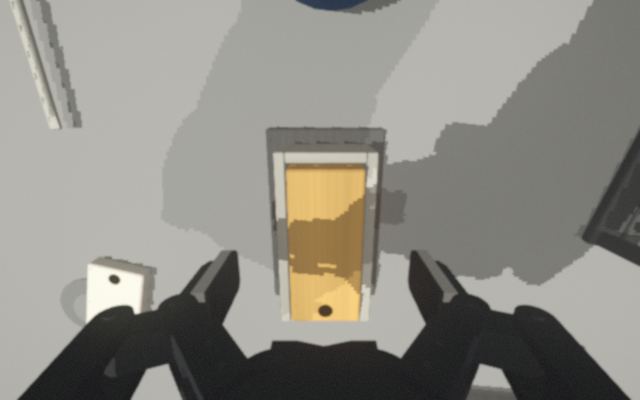

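View pics/s14z.png

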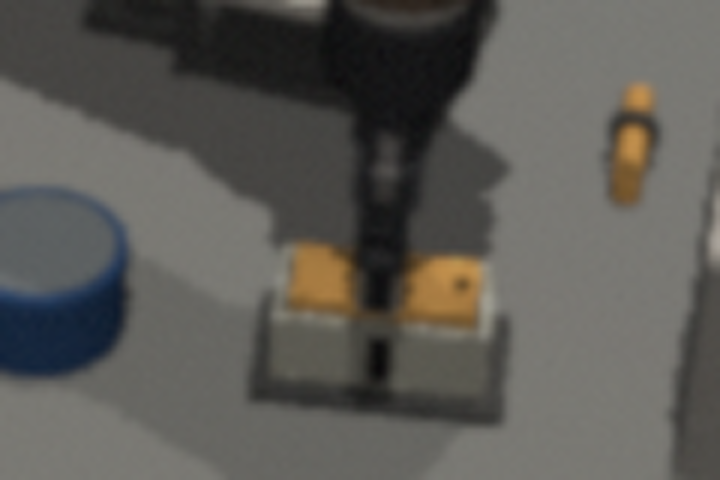

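The fob is centred between the fingers (285–366 against tips at 238 and 411). I go down 14 mm and close.

Request:
move_arm --targets '[{"linear": [0, 0, -0.2], "angular": [0, 0, 0], "hand": -1}, {"linear": [0, 0, -0.15], "angular": [0, 0, 0], "hand": -1}, {"linear": [0, 0, 0], "angular": [0, 0, 0], "hand": -1}, {"linear": [0, 0, 0], "angular": [0, 0, 0], "hand": -1}, {"linear": [0, 0, 0], "angular": [0, 0, 0], "hand": -0.4}]'

```text
clock: 15.95
tcp_pos: [635.4, -237.6, 47.4]
orientation: [-3.142, 0.0, -3.021]
force: [0.3, 0.0, -0.3]
finger_gap: 73.3
```

Request:
move_arm --targets '[{"linear": [0, 0, 0], "angular": [0, 0, 0], "hand": 0}, {"linear": [0, 0, 0], "angular": [0, 0, 0], "hand": 0.4}, {"linear": [0, 0, 0], "angular": [0, 0, 0], "hand": 0.4}, {"linear": [0, 0, 0], "angular": [0, 0, 0], "hand": 0.4}, {"linear": [0, 0, 0], "angular": [0, 0, 0], "hand": 0.4}]'

```text
clock: 16.45
tcp_pos: [635.5, -237.6, 47.8]
orientation: [-3.141, 0.001, -3.021]
force: [-1.0, -0.3, 4.3]
finger_gap: 39.9
```

Request:
move_arm --targets '[{"linear": [0, 0, 0.1], "angular": [0, 0, 0], "hand": 0.4}, {"linear": [0, 0, 0.2], "angular": [0, 0, 0], "hand": 0.4}, {"linear": [0, 0, 0.3], "angular": [0, 0, 0], "hand": 0.4}, {"linear": [0, 0, 0.5], "angular": [0, 0, 0], "hand": 0.4}, {"linear": [0, 0, 0.5], "angular": [0, 0, 0], "hand": 0.4}]'

```text
clock: 16.95
tcp_pos: [634.9, -237.5, 112.2]
orientation: [3.141, -0.001, -3.022]
force: [-1.3, 0.1, -3.7]
finger_gap: 40.2
```

Request:
move_arm --targets '[{"linear": [0, 0, 0.6], "angular": [0, 0, 0], "hand": 0.4}, {"linear": [0, 0, 0.4], "angular": [0, 0, 0], "hand": 0.4}, {"linear": [0, 0, 0], "angular": [0, 0, 0], "hand": 0.4}, {"linear": [0, 0, 0], "angular": [0, 0, 0], "hand": 0.4}, {"linear": [0, 0, 0], "angular": [0, 0, 0], "hand": 0.4}]'

```text
clock: 17.45
tcp_pos: [634.8, -237.4, 149.9]
orientation: [3.141, -0.002, -3.021]
force: [-0.2, -0.3, -4.0]
finger_gap: 39.9
```

```bash
python3 - <<'E'
from h import *
s=readout.read_state();print(s["tcp_pos"],s["orientation"],s["finger_gap"],s["force"],s["moment"])
for n in("wrist","side"): grab(n,f"pics/{n}15.png")
t=cv2.imread("pics/side15.png")
cv2.imwrite("pics/s15z.png",cv2.resize(t[195:295,300:420],None,fx=5,fy=5,interpolation=cv2.INTER_CUBIC))
E
```

```text
[ 634.79261553 -237.43642397  149.86294601] [ 3.14064798e+00 -1.85315995e-03 -3.02148365e+00] 39.94179872696438 [-0.21520777 -0.3216612  -4.00420071] [-0.01512117  0.01347978  0.01555042]
```

View pics/wrist15.png

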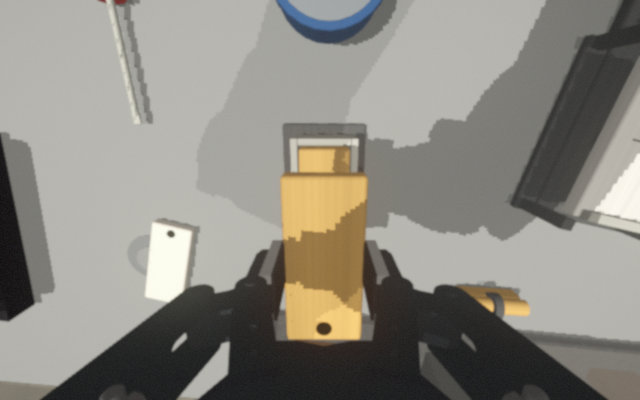

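View pics/s15z.png

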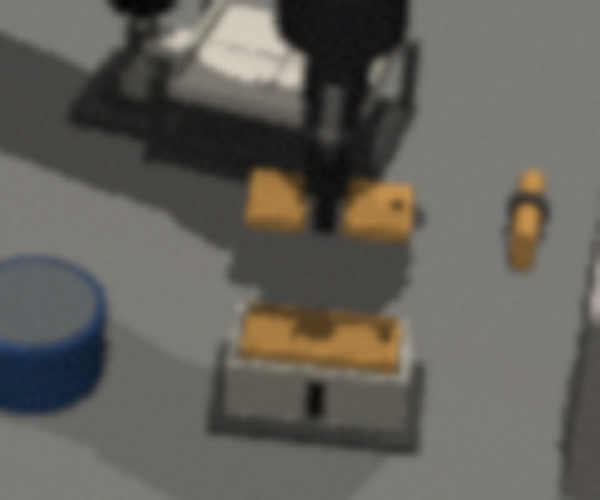

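```bash
python3 - <<'E'
from h import *
i=cv2.imread("pics/wrist15.png")
cv2.imwrite("pics/w15z.png",cv2.resize(i[160:350,260:390],None,fx=3.1,fy=3.1,interpolation=cv2.INTER_CUBIC))
E
```

```text
(no output)
```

View pics/w15z.png

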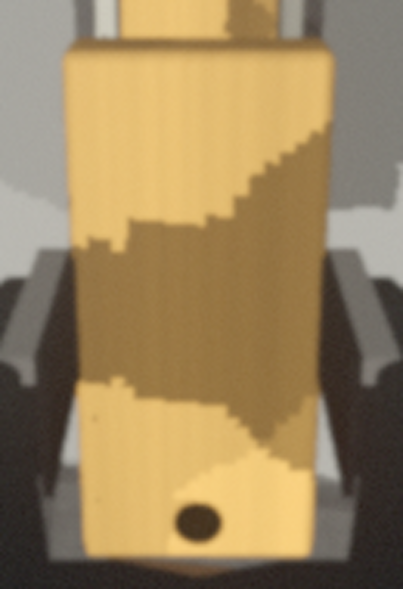

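```bash
python3 - <<'E'
from h import *
A=load("pics/wrist15.png");s=np.array([634.8,-237.45,149.9])
a=lambda u,v:(A,260+(u+.5)/3.1-.5,160+(v+.5)/3.1-.5)
for z in(157,160,163):
    c=[onz(*a(*p),z) for p in((66,55),(332,55),(85,556),(313,556))]
    m=(c[0]+c[1])/2;p=(c[2]+c[3])/2;d=p-m
    print(z,np.linalg.norm(c[0]-c[1]),np.linalg.norm(c[2]-c[3]),np.linalg.norm(d),np.arctan2(d[1],d[0]),((m+p)/2-s).round(2))
E
```

```text
157 40.98396680929322 42.22808587226562 94.98556393322488 0.12090447050126475 [2.69 0.88 7.1 ]
160 40.076461491150035 41.293032106425656 92.88230475342557 0.12090447050126502 [ 0.95  0.67 10.1 ]
163 39.168956173006826 40.35797834058573 90.77904557362639 0.12090447050126513 [-0.78  0.45 13.1 ]
```

Held fob: yaw matches the tool, it weighs 4.0 N, and the centre is within 1–2 mm of TCP. I carry it over and rotate −13° on the way.

Request:
move_arm --targets '[{"linear": [-0.1, 0.4, 0], "angular": [0, 0, -0.3], "hand": 0.4}, {"linear": [-0.2, 0.7, 0], "angular": [0, 0, -0.4], "hand": 0.4}, {"linear": [-0.2, 0.7, 0], "angular": [0, 0, -0.4], "hand": 0.4}, {"linear": [-0.2, 0.7, 0], "angular": [0, 0, -0.4], "hand": 0.4}, {"linear": [-0.25, 0.7, 0], "angular": [0, 0, -0.4], "hand": 0.4}]'

```text
clock: 18.05
tcp_pos: [596.6, -108.5, 150.4]
orientation: [3.141, -0.001, 3.128]
force: [0.6, 0.2, -3.5]
finger_gap: 39.9
```

Request:
move_arm --targets '[{"linear": [-0.25, 0.8, 0], "angular": [0, 0, -0.4], "hand": 0.4}, {"linear": [-0.25, 0.8, 0], "angular": [0, 0, -0.4], "hand": 0.4}, {"linear": [-0.25, 0.8, 0], "angular": [0, 0, -0.4], "hand": 0.4}, {"linear": [-0.2, 0.8, 0], "angular": [0, 0, -0.18], "hand": 0.4}, {"linear": [-0.08, 0.33, 0], "angular": [0, 0, 0], "hand": 0.4}]'

```text
clock: 18.55
tcp_pos: [555.0, 33.8, 150.9]
orientation: [3.141, -0.001, 3.034]
force: [0.0, -0.2, -3.5]
finger_gap: 40.3
```

Request:
move_arm --targets '[{"linear": [0, 0, -0.3], "angular": [0, 0, 0], "hand": 0.4}, {"linear": [0, 0, -0.5], "angular": [0, 0, 0], "hand": 0.4}, {"linear": [0, 0, -0.5], "angular": [0, 0, 0], "hand": 0.4}, {"linear": [0, 0, -0.2], "angular": [0, 0, 0], "hand": 0.4}, {"linear": [0, 0, 0], "angular": [0, 0, 0], "hand": 0.4}]'

```text
clock: 19.05
tcp_pos: [555.3, 30.7, 89.4]
orientation: [-3.141, -0.003, 3.032]
force: [0.1, 0.4, -4.2]
finger_gap: 40.2
```

```bash
python3 - <<'E'
from h import *
s=readout.read_state();print(s["tcp_pos"],s["orientation"],s["finger_gap"],s["force"],s["moment"])
for n in("wrist","side","top"): grab(n,f"pics/{n}16.png")
t=cv2.imread("pics/side16.png")
cv2.imwrite("pics/s16z.png",cv2.resize(t[165:255,300:420],None,fx=6,fy=6,interpolation=cv2.INTER_CUBIC))
E
```

```text
[555.28374003  30.70966655  89.39358379] [-3.14085370e+00 -2.98049111e-03  3.03195235e+00] 40.2189432655906 [ 0.08746794  0.4148848  -4.16345548] [-0.02280654  0.02102063  0.05887085]
```

View pics/wrist16.png

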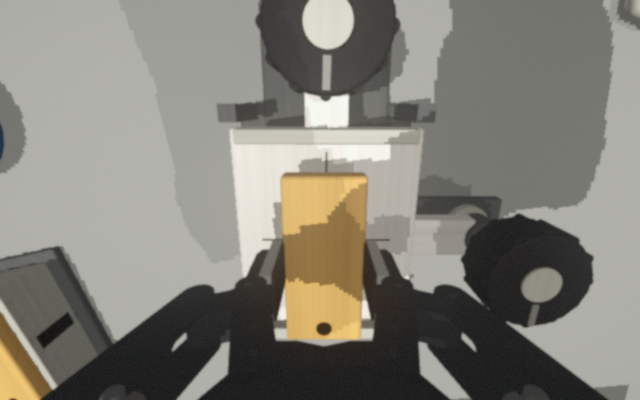

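View pics/s16z.png

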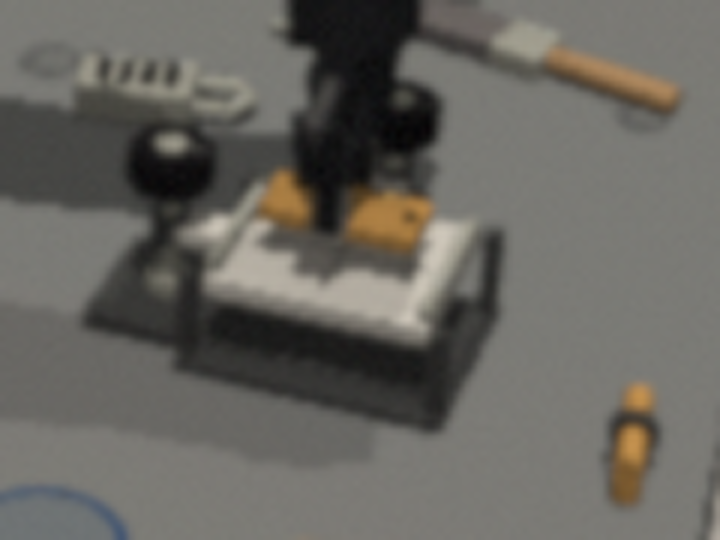

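Request:
move_arm --targets '[{"linear": [0.01, 0.03, -0.15], "angular": [0, 0, 0], "hand": 0.4}, {"linear": [0, 0, -0.15], "angular": [0, 0, 0], "hand": 0.4}, {"linear": [0, 0, -0.08], "angular": [0, 0, 0], "hand": 0.4}, {"linear": [0, 0, 0], "angular": [0, 0, 0], "hand": 0.4}, {"linear": [0, 0, 0], "angular": [0, 0, 0], "hand": 0.4}]'

```text
clock: 19.7
tcp_pos: [556.5, 32.8, 76.0]
orientation: [-3.142, -0.0, 3.033]
force: [0.1, -0.3, -4.0]
finger_gap: 40.5
```

Request:
move_arm --targets '[{"linear": [0, 0, -0.02], "angular": [0, 0, 0], "hand": 0.4}, {"linear": [0, 0, -0.02], "angular": [0, 0, 0], "hand": 0.4}, {"linear": [0, 0, 0], "angular": [0, 0, 0], "hand": 0.4}, {"linear": [0, 0, 0], "angular": [0, 0, 0], "hand": 0.4}, {"linear": [0, 0, 0], "angular": [0, 0, 0], "hand": 0.4}]'

```text
clock: 20.2
tcp_pos: [556.5, 32.8, 74.5]
orientation: [3.142, 0.0, 3.033]
force: [-0.5, 0.5, -4.0]
finger_gap: 40.0
```

Request:
move_arm --targets '[{"linear": [0, -0.02, -0.02], "angular": [0, 0, 0], "hand": 0.4}, {"linear": [0, 0, -0.02], "angular": [0, 0, 0], "hand": 0.4}, {"linear": [0, 0, -0.02], "angular": [0, 0, 0], "hand": 0.4}, {"linear": [0, 0, 0], "angular": [0, 0, 0], "hand": 0.4}, {"linear": [0, 0, 0], "angular": [0, 0, 0], "hand": 0.4}]'

```text
clock: 20.7
tcp_pos: [556.5, 32.0, 72.0]
orientation: [-3.142, -0.0, 3.033]
force: [-0.5, -0.3, -4.3]
finger_gap: 40.2
```

Request:
move_arm --targets '[{"linear": [0, 0, -0.02], "angular": [0, 0, 0], "hand": 0.4}, {"linear": [0, 0, -0.02], "angular": [0, 0, 0], "hand": 0.4}, {"linear": [0, 0, 0], "angular": [0, 0, 0], "hand": 0.4}, {"linear": [0, 0, 0], "angular": [0, 0, 0], "hand": 0.4}, {"linear": [0, 0, 0], "angular": [0, 0, 0], "hand": 0.4}]'

```text
clock: 21.2
tcp_pos: [556.5, 32.0, 70.5]
orientation: [-3.142, 0.0, 3.033]
force: [0.3, 0.6, -3.9]
finger_gap: 40.5
```

Request:
move_arm --targets '[{"linear": [0, 0, -0.02], "angular": [0, 0, 0], "hand": 0.4}, {"linear": [0, 0, 0], "angular": [0, 0, 0], "hand": 0.4}, {"linear": [0, 0, 0], "angular": [0, 0, 0], "hand": 0.4}, {"linear": [0, 0, 0], "angular": [0, 0, 0], "hand": 0.4}, {"linear": [0, 0, 0], "angular": [0, 0, 0], "hand": 0.4}]'

```text
clock: 21.7
tcp_pos: [556.5, 32.0, 69.7]
orientation: [-3.142, 0.0, 3.033]
force: [0.5, 0.6, -4.1]
finger_gap: 40.0
```

Request:
move_arm --targets '[{"linear": [0, 0, -0.02], "angular": [0, 0, 0], "hand": 0.4}, {"linear": [0, 0, 0], "angular": [0, 0, 0], "hand": 0.4}, {"linear": [0, 0, 0], "angular": [0, 0, 0], "hand": 0.4}, {"linear": [0, 0, 0], "angular": [0, 0, 0], "hand": 0.4}, {"linear": [0, 0, 0], "angular": [0, 0, 0], "hand": 0.4}]'

```text
clock: 22.2
tcp_pos: [556.5, 32.0, 68.9]
orientation: [3.142, -0.0, 3.033]
force: [-0.3, 0.9, -4.0]
finger_gap: 40.4
```

Request:
move_arm --targets '[{"linear": [0, 0, -0.015], "angular": [0, 0, 0], "hand": 0.4}, {"linear": [0, 0, 0], "angular": [0, 0, 0], "hand": 0.4}, {"linear": [0, 0, 0], "angular": [0, 0, 0], "hand": 0.4}, {"linear": [0, 0, 0], "angular": [0, 0, 0], "hand": 0.4}, {"linear": [0, 0, 0], "angular": [0, 0, 0], "hand": 0.4}]'

```text
clock: 22.7
tcp_pos: [556.5, 32.0, 68.3]
orientation: [3.142, 0.0, 3.033]
force: [-0.2, -0.6, -3.9]
finger_gap: 40.2
```

Request:
move_arm --targets '[{"linear": [0, 0, -0.015], "angular": [0, 0, 0], "hand": 0.4}, {"linear": [0, 0, 0], "angular": [0, 0, 0], "hand": 0.4}, {"linear": [0, 0, 0], "angular": [0, 0, 0], "hand": 0.4}, {"linear": [0, 0, 0], "angular": [0, 0, 0], "hand": 0.4}, {"linear": [0, 0, 0], "angular": [0, 0, 0], "hand": 0.4}]'

```text
clock: 23.2
tcp_pos: [556.6, 32.0, 68.0]
orientation: [3.142, 0.0, 3.033]
force: [-0.2, -0.6, 2.7]
finger_gap: 40.1
```

Contact at TCP z = 68.0, as predicted: the force went from −3.9 to +2.7 N. I release gently and retreat upward.

Request:
move_arm --targets '[{"linear": [0, 0, 0], "angular": [0, 0, 0], "hand": 0}, {"linear": [0, 0, 0], "angular": [0, 0, 0], "hand": -0.3}, {"linear": [0, 0, 0], "angular": [0, 0, 0], "hand": -0.7}, {"linear": [0, 0, 0], "angular": [0, 0, 0], "hand": -1}, {"linear": [0, 0, 0], "angular": [0, 0, 0], "hand": -1}]'

```text
clock: 23.7
tcp_pos: [556.6, 32.0, 67.7]
orientation: [3.142, 0.0, 3.033]
force: [0.1, -0.2, 0.6]
finger_gap: 85.3
```

Request:
move_arm --targets '[{"linear": [0, 0, 0.3], "angular": [0, 0, 0], "hand": -1}, {"linear": [0, 0, 0.6], "angular": [0, 0, 0], "hand": -1}, {"linear": [0, 0, 0.8], "angular": [0, 0, 0], "hand": -1}, {"linear": [0, 0, 0.8], "angular": [0, 0, 0], "hand": -1}, {"linear": [0.4, 0, 0.5], "angular": [0, 0, 0], "hand": -1}]'

```text
clock: 24.2
tcp_pos: [572.3, 32.0, 192.0]
orientation: [3.141, 0.004, 3.033]
force: [0.8, -0.2, 0.3]
finger_gap: 85.4
```

Request:
move_arm --targets '[{"linear": [0.4, -0.9, 0], "angular": [0, 0, 0], "hand": -1}, {"linear": [0, -0.9, 0], "angular": [0, 0, 0], "hand": -1}, {"linear": [0, -0.9, 0], "angular": [0, 0, 0], "hand": -1}, {"linear": [0, -0.9, 0], "angular": [0, 0, 0], "hand": -1}, {"linear": [0, 0, 0], "angular": [0, 0, 0], "hand": -1}]'

```text
clock: 24.7
tcp_pos: [588.3, -115.6, 188.4]
orientation: [-3.141, 0.001, 3.029]
force: [-0.5, -0.3, -0.6]
finger_gap: 85.2
```

Request:
move_arm --targets '[{"linear": [0, 0, 0], "angular": [0, 0, 0], "hand": -1}, {"linear": [0, 0, 0], "angular": [0, 0, 0], "hand": -1}, {"linear": [0, 0, 0], "angular": [0, 0, 0], "hand": -1}, {"linear": [0, 0, 0], "angular": [0, 0, 0], "hand": -1}, {"linear": [0, 0, 0], "angular": [0, 0, 0], "hand": -1}]'

```text
clock: 25.2
tcp_pos: [588.6, -111.3, 187.8]
orientation: [3.142, 0.0, 3.034]
force: [0.1, -1.0, 0.7]
finger_gap: 85.5
```

```bash
python3 - <<'E'
from h import *
for n in("wrist","side","top"): grab(n,f"pics/{n}17.png")
t=cv2.imread("pics/side17.png")
cv2.imwrite("pics/s17z.png",cv2.resize(t[165:295,300:420],None,fx=4.5,fy=4.5,interpolation=cv2.INTER_CUBIC))
E
```

```text
(no output)
```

View pics/wrist17.png

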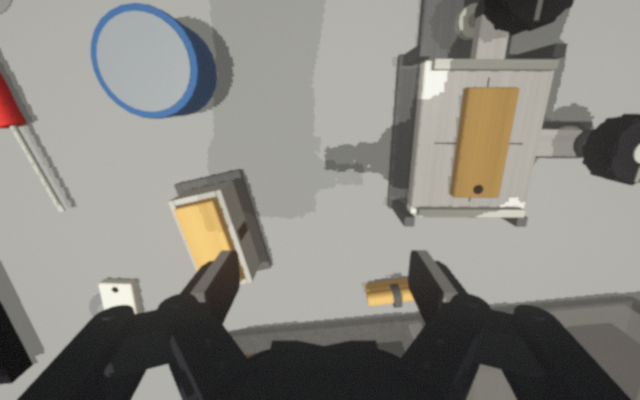

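View pics/s17z.png

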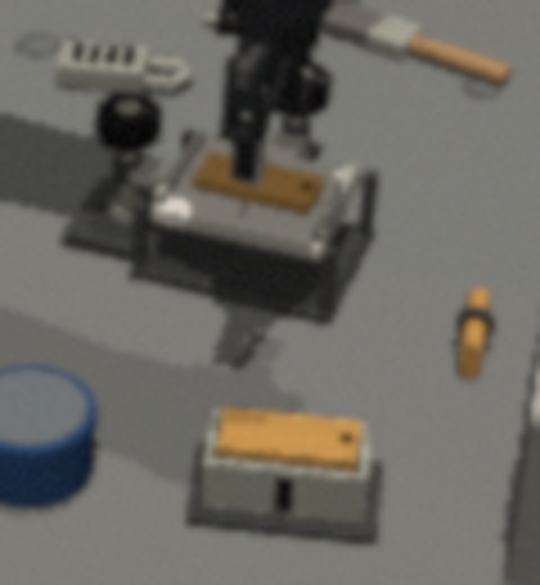

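View pics/top17.png

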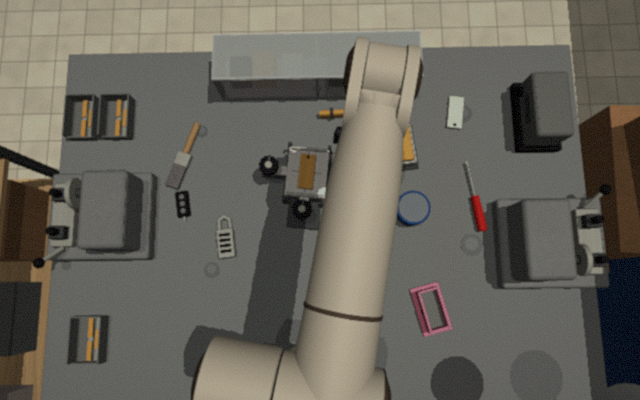

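The fob lies lengthwise on the platform (centre about (485,142)), and the next one has risen in the dispenser. I take the second view to recheck level and centring.

Request:
move_arm --targets '[{"linear": [0, 1, 0], "angular": [0, 0, 0], "hand": -1}, {"linear": [0, 1, 0], "angular": [0, 0, 0], "hand": -1}, {"linear": [0, 1, 0], "angular": [0, 0, 0], "hand": -1}, {"linear": [0, 1, 0], "angular": [0, 0, 0], "hand": -1}, {"linear": [0, 1, 0], "angular": [0, 0, 0], "hand": -1}]'

```text
clock: 25.85
tcp_pos: [588.3, 89.6, 187.8]
orientation: [3.142, 0.0, 3.033]
force: [0.2, 0.5, 0.3]
finger_gap: 85.4
```

Request:
move_arm --targets '[{"linear": [0, 1, 0], "angular": [0, 0, 0], "hand": -1}, {"linear": [0, 0.8, 0], "angular": [0, 0, 0], "hand": -1}, {"linear": [0, 0, 0], "angular": [0, 0, 0], "hand": -1}, {"linear": [0, 0, 0], "angular": [0, 0, 0], "hand": -1}, {"linear": [0, 0, 0], "angular": [0, 0, 0], "hand": -1}]'

```text
clock: 26.35
tcp_pos: [588.5, 159.4, 187.7]
orientation: [-3.141, -0.0, 3.032]
force: [-0.2, -0.1, -0.3]
finger_gap: 85.5
```

Request:
move_arm --targets '[{"linear": [0, 0, 0], "angular": [0, 0, 0], "hand": -1}, {"linear": [0, 0, 0], "angular": [0, 0, 0], "hand": -1}, {"linear": [0, 0, 0], "angular": [0, 0, 0], "hand": -1}, {"linear": [0, 0, 0], "angular": [0, 0, 0], "hand": -1}, {"linear": [0, 0, 0], "angular": [0, 0, 0], "hand": -1}]'

```text
clock: 26.85
tcp_pos: [588.5, 159.8, 187.7]
orientation: [-3.142, 0.0, 3.032]
force: [-0.1, 0.2, -0.2]
finger_gap: 85.3
```

```bash
python3 - <<'E'
from cr import *
grab("wrist","pics/w18.png");import shutil
z=lambda f,x,y:cv2.resize(cv2.imread(f)[y:y+180,x:x+190],None,fx=3,fy=3,interpolation=cv2.INTER_CUBIC)
cv2.imwrite("pics/w17z.png",z("pics/wrist17.png",390,40));cv2.imwrite("pics/w18z.png",z("pics/w18.png",90,75))
E
```

```text
(no output)
```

View pics/w17z.png

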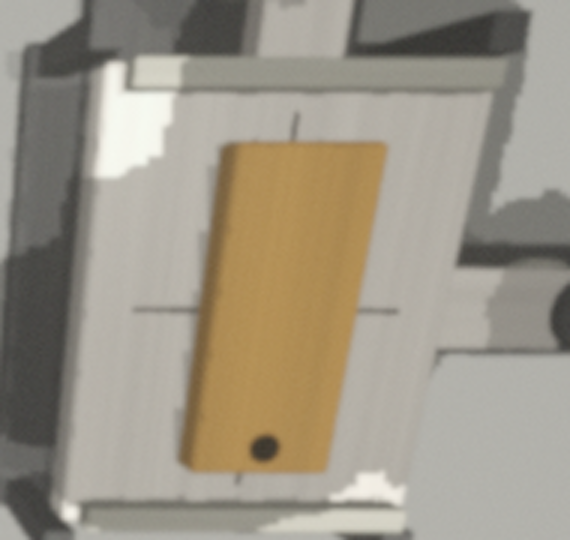

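View pics/w18z.png

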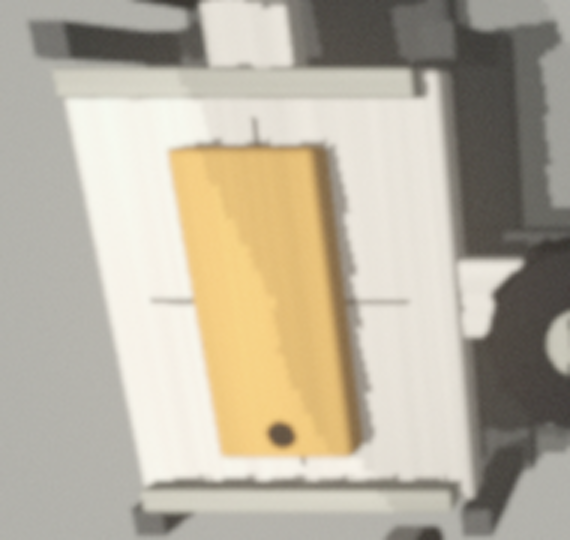

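```bash
python3 - <<'E'
from cr import *
A=load("pics/wrist17.png");B=load("pics/w18.png")
a=lambda u,v:(A,390+(u+.5)/3-.5,40+(v+.5)/3-.5)
b=lambda u,v:(B,90+(u+.5)/3-.5,75+(v+.5)/3-.5)
F={}
for n,p,q in(("TL",(238,143),(170,149)),("TR",(387,143),(313,149)),("BL",(196,470),(223,454)),("BR",(327,471),(350,454)),
 ("mx",(297,113),(254,117)),("px",(238,485),(305,465)),("my",(134,310),(150,300)),("py",(398,311),(409,301))):
    F[n],e=tri(a(*p),b(*q));print(n,F[n].round(1),np.round(e,1))
m=(F["TL"]+F["TR"])/2;p=(F["BL"]+F["BR"])/2;d=p-m
print("fob c",(m+p)/2,np.linalg.norm(d),np.arctan2(d[1],d[0]))
c=(F["mx"]+F["px"])/2;print("cross",c,(F["my"]+F["py"])/2)
d=F["px"]-F["mx"];print("fore",-d[2]/np.linalg.norm(d),np.linalg.norm(d),np.arctan2(d[1],d[0]));d=F["py"]-F["my"];print("side",d[2]/np.linalg.norm(d),np.linalg.norm(d))
# refined line ends of horizontal cross line
E
```

```text
TL [509.3  17.3  76.1] [0.1 0.1]
TR [513.6  57.6  76.3] [0.1 0.1]
BL [601.5   7.8  77.4] [0.1 0.1]
BR [606.   47.3  77.3] [0.2 0.2]
mx [502.9  38.2  66. ] [0.1 0.1]
px [612.2  26.3  65.9] [0. 0.]
my [552.8  -7.4  66.9] [0.2 0.2]
py [561.8  71.7  66. ] [0. 0.]
fob c [557.59798894  32.51449839  76.76607737] 92.85313500680697 -0.10690097201436385
cross [557.55318227  32.26319061  65.94924058] [557.27456784  32.18388538  66.43219067]
fore 0.0011023620909877375 109.87427600036008 -0.10900123665125025
side -0.011826856938852943 79.60604861664828
```

```bash
python3 - <<'E'
from cr import *
def z(f,pts,ox,oy): 
    g=cv2.imread(f,0).astype(float)
    q=lambda p:np.array([ox+(p[0]+.5)/3-.5,oy+(p[1]+.5)/3-.5]);o=[]
    for s,e in pts:
        p,r,m=refine(g,q(s),q(e),w=2.5); o.append(ends(g,p,r)[0])
    return o
# my, py : (end, toward fob)
P=z("pics/wrist17.png",[((134,310),(190,310)),((398,311),(362,311))],390,40)
Q=z("pics/w18.png",[((150,300),(190,300)),((409,301),(365,301))],90,75)
X=[tri((load("pics/wrist17.png"),*p),(load("pics/w18.png"),*q)) for p,q in zip(P,Q)]
print(P,Q,X);d=X[1][0]-X[0][0];print("side",d[2]/np.linalg.norm(d),np.linalg.norm(d))
O=load("pics/w10.png");N=load("pics/w11.png")
# -y edge slope and height before/after
c=np.array([557.35,32,66.]);y=-.109;ex=np.array([np.cos(y),np.sin(y),0]);ey=np.array([-ex[1],ex[0],0])
def line(f,A,B):
    g=cv2.imread(f,0).astype(float);d=load(f)
    p,q,r=refine(g,proj(d,A),proj(d,B),mode="edge",w=3);C,w1=ray(d,*p);_,w2=ray(d,*q)
    n=np.cross(w1,w2);n/=np.linalg.norm(n);return n,n@C
for fs in(("w9","w8"),("w10","w11"),("w18","wrist17")):
    A=c-50*ex-55*ey;B=c+50*ex-55*ey
    L=[line(f"pics/{f}.png",A,B) for f in fs]
    print(fs,[np.linalg.solve([L[0][0],L[1][0],ex],[L[0][1],L[1][1],ex@(c+t*ex)])[2].round(2) for t in(-50,0,50)])
E
```

```text
[array([433.8340189 , 142.70495166]), array([522.59104221, 143.51647056])] [array([140.04631789, 174.6776393 ]), array([225.87141286, 175.20243817])] [(array([552.74209543,  -7.51411943,  66.12267091]), [np.float64(0.021885656728651243), np.float64(0.021885656728765943)]), (array([561.90395203,  71.71158582,  66.35500897]), [np.float64(0.050840023753129265), np.float64(0.050840023753079784)])]
side 0.002913182555013024 79.75403418925532
('w9', 'w8') [np.float64(66.07), np.float64(65.93), np.float64(65.79)]
('w10', 'w11') [np.float64(65.18), np.float64(65.14), np.float64(65.1)]
('w18', 'wrist17') [np.float64(65.09), np.float64(65.08), np.float64(65.07)]
```

Request:
move_arm --targets '[{"linear": [0.1, 0, -0.5], "angular": [0, 0, 0], "hand": -1}, {"linear": [0.1, 0, -0.5], "angular": [0, 0, 0], "hand": -1}, {"linear": [0, 0, 0], "angular": [0, 0, 0], "hand": -1}, {"linear": [0, 0, 0], "angular": [0, 0, 0], "hand": -1}, {"linear": [0, 0, 0], "angular": [0, 0, 0], "hand": -1}]'

```text
clock: 27.4
tcp_pos: [596.8, 160.1, 149.0]
orientation: [3.141, 0.001, 3.033]
force: [0.2, 0.7, -0.4]
finger_gap: 85.5
```

```bash
python3 - <<'E'
from h import *
grab("wrist","pics/w19.png")
E
```

Request:
move_arm --targets '[{"linear": [0, -1, 0], "angular": [0, 0, 0], "hand": -1}, {"linear": [0, -1, 0], "angular": [0, 0, 0], "hand": -1}, {"linear": [0, -1, 0], "angular": [0, 0, 0], "hand": -1}, {"linear": [0, -1, 0], "angular": [0, 0, 0], "hand": -1}, {"linear": [0, -1, 0], "angular": [0, 0, 0], "hand": -1}]'

```text
clock: 27.95
tcp_pos: [596.6, -41.5, 149.0]
orientation: [3.142, 0.002, 3.033]
force: [0.6, 0.5, -0.3]
finger_gap: 85.6
```

Request:
move_arm --targets '[{"linear": [0, -1, 0], "angular": [0, 0, 0], "hand": -1}, {"linear": [0, -0.6, 0], "angular": [0, 0, 0], "hand": -1}, {"linear": [0, 0, 0], "angular": [0, 0, 0], "hand": -1}, {"linear": [0, 0, 0], "angular": [0, 0, 0], "hand": -1}, {"linear": [0, 0, 0], "angular": [0, 0, 0], "hand": -1}]'

```text
clock: 28.45
tcp_pos: [596.7, -103.2, 148.2]
orientation: [3.141, 0.001, 3.033]
force: [-0.2, 0.1, -0.7]
finger_gap: 85.3
```

```bash
cat > lev.py <<'E'
from cr import *
W=dict(mx=[502.7,38.1,66],px=[612.1,26.1,66],my=[553,-7.6,66],py=[561.8,71.8,66]);c=np.array([557.35,32.1,66])
def e4(f):
    g=cv2.imread(f,0).astype(float);d=load(f);o={}
    # global shift from mis-registration: use my/py refine first
    for k,x in W.items():
        x=np.array(x);u=(c-x)/np.linalg.norm(c-x);L=9 if k in("mx",) else 5 if k=="px" else 14
        try:
            p,q,m=refine(g,proj(d,x+u*1),proj(d,x+u*L),w=2.5);o[k]=ends(g,p,q)[0]
        except Exception as ex: print(f,k,ex)
    return o
def pair(fa,fb):
    A,B=e4(fa),e4(fb);X={}
    for k in A:
        if k in B: X[k],r=tri((load(fa),*A[k]),(load(fb),*B[k]));print(k,X[k].round(2),np.round(r,2))
    for a,b,s,n in(("mx","px",-1,"fore"),("my","py",1,"side")):
        if a in X and b in X: d=X[b]-X[a];print(n,round(s*d[2]/np.linalg.norm(d),4),round(np.linalg.norm(d),2))
E
python3 - <<'E'
from lev import *
grab("wrist","pics/w20.png")
pair("pics/w10.png","pics/w11.png");pair("pics/w18.png","pics/wrist17.png");pair("pics/w19.png","pics/w20.png")
cv2.imwrite("pics/w1920.png",np.vstack([cv2.imread("pics/w19.png")[:290],cv2.imread("pics/w20.png")[:290]]))
E
```

```text
mx [502.64  38.11  65.97] [0.05 0.05]
px [612.23  26.    65.75] [0.3 0.3]
my [552.9   -7.71  66.06] [0.06 0.06]
py [561.77  71.83  65.81] [0.1 0.1]
fore 0.002 110.25
side -0.0031 80.03
mx [502.1   38.25  65.98] [0.34 0.34]
px [610.07  25.35  64.92] [3.57 3.57]
my [552.74  -7.5   66.16] [0.04 0.04]
py [561.89  71.72  66.37] [0.03 0.03]
fore 0.0098 108.74
side 0.0026 79.74
mx [502.5   38.1   65.99] [0.23 0.23]
px [613.99  26.18  65.84] [0.83 0.83]
my [552.94  -7.71  66.08] [0.12 0.12]
py [561.76  71.64  66.15] [0.01 0.01]
fore 0.0014 112.13
side 0.0009 79.83
```

View pics/w1920.png

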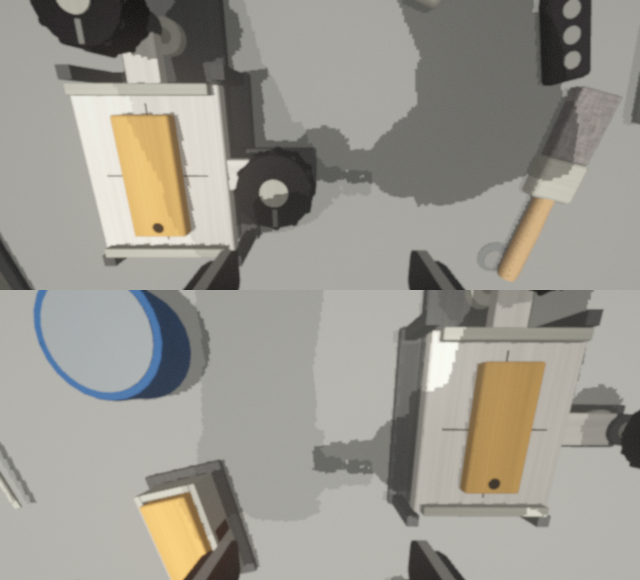

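The new closer pair gives side ≈ +0.001 and fore ≈ +0.001. The gripper is clear of everything, so I hand in.

```bash
python3 - <<'E'
from plant import hand_in
print(hand_in())
E
```

```text
the job is handed in; nothing more can be done
None
```

The platform is level to within measurement error, and the top brass fob lies flat on its middle, lengthwise between the end stops. I handed in at about 28.5 s with the gripper open and clear of everything.

- **Levelling:** I turned the fore knob 44° clockwise, then the side knob 12.8° clockwise. Before placing, the cross triangulated to a fore tilt of about +0.001 rad and a side tilt of about 0. After placing, the closest pair of views gave about +0.001 rad for both.
- **Fob:** I gripped it above the dispenser rim and lowered it until the force reading showed contact at 2.7 N, then released. Its centre is about 0.3 mm from the cross, and its direction is within 0.003 rad of the platform's. The other two fobs stayed in the dispenser, and the things visible in the last views looked undisturbed.

**Checks that disagreed:**
- A hand-picked reading of the cross ends after placing gave a side tilt of −0.012 rad. Sub-pixel refinement of the same two pictures gave +0.003.
- In one pair of views, the +x end of the cross fitted badly because it was next to the fob. That pair's fore tilt came out at 0.010 rad.
- The platform's −y edge triangulated about 0.9 mm low at the mid-length, though with no slope along x, and the +y edge line was unusable because of the plate's side face and the knob. I relied on the cross instead.
- The fob's +x end read about 1.2 mm higher than its −x end, from hand-picked corners accurate to about 0.4 mm each.

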